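Load the incubator tray and tag it

ROBOT

A 6-joint arm with a two-finger parallel gripper is mounted at the origin on the work surface. World frame = base frame: x ahead of the robot, y to its left, z up, the work surface at z = 0. Lengths are in m, angles in degrees, forces in N, time in s.
With the tool pointing down it reaches from about 0.35 to 0.875 m from the base axis. Payload 4.2 kg.
Tool frame: the origin (TCP) lies between the finger pads; the fingertips stand 8 mm ahead of it and the grasp point (between the pads) lies 11 mm behind it; x points along the fingers, y is the direction in which the jaws open and shut, and the axes are right-handed (so a half turn about x gives the same grasp; the last joint's range is limited). The gripper opens to 87 mm and grips with 3 to 60 N. Pads are 19 mm wide; open, the fingers measure 117 mm over their backs; the gripper's body (75 mm by 190 mm) begins 51 mm behind the grasp point.
Start: joints at [82.025, 22.042, 0.453, 0, -68.411, -14.817], TCP at [0.242, 0.576, 0.231] pointing down, gripper open.
Joint ranges: [-179.83, 179.83], [-69.29, 118.12], [-61.27, 80.66], [-181.25, 117.63], [-171.15, -9.14], [-177.46, 177.46]. Speed limits (degrees/s): [159.86, 159.86, 180, 180, 180, 180].

INTERFACE

Orientations are given as a 3x3 rotation matrix whose columns are the frame's x, y, z axes.
In Python, from station import r gives the robot as it stands. The module is installed in compiled form; this text tells all that it offers.
- The arm moves only by the tool move_arm, never from a script. Its argument "increments" is one flat list of numbers, 7 for each row, row after row: the turn, a rotation vector about the tool's x, y, z in degrees, then the shift along the tool's x, y, z in m, then the finger opening in m, from 0 to 0.087. A call has 1 to 12 rows; each row is the pose to reach, as a shift and turn from the pose commanded when the call began, along the tool's axes at that moment; what a row does not reach only later rows make up. A row lasts 1/12 s, in which the tool goes at most 41.7 mm and 7.16 degrees, less where a joint would pass 70% of its speed; a pose out of reach is approached as far as the arm can. A call with a gripper value outside its range is refused whole. The fingers move at their own pace and stop on an object; the grip force is fixed at half the most. Time passes only in rows, so rows that repeat a pose let the fingers close. It gives the time, the measured TCP pose, the force and the opening at its end, in the units of the state.
- r.sense(): the state, without advancing time (a new reading comes with each control period).
- r.capture(name): name is "side" or "top" or "wrist"; returns the picture (420x560x3 uint8, red, green, blue); there is no depth.
- r.calibration(name): a dict with "fx", "fy", "cx", "cy" (pixels), "rvec" (rotation vector, rad) and "tvec" (3), from world to camera coordinates, as OpenCV has them; the wrist camera has in their place "tool_from_camera" (4x4, takes a point from camera to tool coordinates, whose origin is the TCP and whose axes are the tool frame's). Camera axes: x right, y down, z forward; pixel columns grow to the right and rows downward; lengths in m; the calibration is good to about 2 mm. The wrist camera is an equidistant fisheye: a pixel r from the principal point sees the ray r / f radians off the axis. A picture is of the moment at which its call begins: read the wrist's pose just before it. calibration takes no time and is no camera call.
- r.finish_job(): hands the job in, once; it reports no verdict.
The state is a dict: "time_s": time; "joints": joint angles; "joint_velocities": joint speeds; "effort": joint torques, N m; "tcp_pos": TCP position; "ee_rot": TCP orientation; "wrist_force": force on the tool from outside, world axes, zero at the start; "moment": the same for the moment, N m; "gripper_width": opening from 0.0 (shut) to 1.0 (fully open).
Only numpy, scipy, OpenCV 4.12 (cv2) and the standard library are available. Lean on these libraries where they do the work, as an engineer would, in place of code of your own. Each camera call takes 0.05 s, during which the arm holds its last target.

TASK

Finish loading the steel incubator tray, on which one culture flask already lies in its place: lay the other three beside it to make two neat rows of two, one flask flat and square in the middle of each quarter of the floor, every cap towards the tray's handle; and hang the white batch tag astride the handle bar, near the bar's middle, so that it hangs free. Keep each flask level on the way and set it down rather than dropping it. Leave the tube rack, wash bottle and tip box where they are.

Things in the scene. Friction and masses are not known exactly. Their poses are not given: they have to be found in the camera images.
- tray: shallow stainless incubator tray, raised bow handle at its -x end, fast on the bench: 246 mm (x) by 216 (y) outside, walls 3 mm thick and 18 high (rolled rim to 21), floor surface 3 mm above the bench. Origin: middle of its underside, on the bench; z up. A pressed cross of dark lines, under 1 mm high, splits the floor into four equal quarters
- tray_bar (a point): middle of the handle's straight horizontal bar, on its axis: at x = -132, z = 90 mm of the tray. The bar is round, 10 mm thick, runs along the tray's y and is clear for 146 mm between its two upright ends
- tray_quarter_a (a point): middle of one quarter of the tray floor (handle end, +y side; x = -60, y = +52.5 mm of the tray), at the floor's surface
- tray_quarter_b (a point): middle of one quarter of the tray floor (handle end, -y side; x = -60, y = -52.5 mm of the tray), at the floor's surface
- tray_quarter_c (a point): middle of one quarter of the tray floor (far end, +y side; x = +60, y = +52.5 mm of the tray), at the floor's surface
- tray_quarter_d (a point): middle of one quarter of the tray floor (far end, -y side; x = +60, y = -52.5 mm of the tray), at the floor's surface
- flask1: clear culture flask with blue screw cap, one of four alike, lying flat: 100 mm long over all, 50 wide, 28 high, 40 to 80 g. Origin: underside, middle of its overall outline; x along the flask, z up. The 24 mm thick cap is at the -x end (x = -31 to -50 mm). Straight parallel sides run from x = -10 to +50 mm: hold it across them, best at x = +12 mm, near its centre of mass
- flask2: culture flask exactly like flask1, same origin and axes; starts on the bench
- flask3: culture flask exactly like flask1, same origin and axes; starts on the bench
- flask4: culture flask exactly like flask1, same origin and axes; starts on the tray, properly laid in quarter c
- tag: white plastic batch tag with blank grey panels: a 3 mm strip folded to a saddle, standing on its two legs, 45 g. 70 mm long (y), 52 high, 26 wide (x) over the top; sides upright for 23 mm below the crown, 20 mm apart inside, then splayed to 42 mm over the feet. Origin: between the feet, on the bench; z up. Both ends and both sides are alike. Hold it across the upright sides
- tag_crown (a point): underside of the tag's crown, in the middle: 49 mm above its origin; it rests on top of the bar, 5 mm above its axis, when the tag hangs
- tube_rack: bystander: low pink microtube rack, 110 x 210 mm, 26 high (36 over the few white tubes in it); origin middle of underside
- wash_bottle: bystander: white plastic wash bottle with a blue cap, 68 mm across, 150 high; origin middle of underside
- tip_box: bystander: teal pipette-tip box with a clear lid, 83 x 122 mm, 62 high; origin middle of underside
Mind the look-alikes: they are no part of the job. What is shaped like the flask3 but orange or yellow is not meant.

How it is judged:
By the outcome, as a careful person would: the job done as asked, in the order asked, and still so for the second after the job is handed in, with the robot touching nothing.
It also fails if it takes over 72 s, if anything falls off the work surface, if the arm or the gripper's body presses on something with over 40 N, if the wrist force passes 120 N, or if a joint passes its speed limit or range.

## Working session

There is one attempt and no reset: what is moved stays moved. The work goes in short steps, Python scripts to look and compute and a tool call to move; the robot and the scene stay as the last step left them, time stands still between calls to the robot, and variables do not carry over. Pictures are saved under pics/ and viewed, and the job is handed in when it is done.

Besides the shell and the picture viewer there is one more tool, called after "Call:" as name(argument=value, ...) on one line, values as JSON. move_arm: Moves the arm, as the interface text tells. Its arguments: {"type":"object","properties":{"increments":{"type":"array","items":{"type":"number"}}},"required":["increments"]}

```bash
mkdir -p pics
cat > h.py <<'E'
import numpy as np, cv2
from station import r
def save(n,f):
    im=r.capture(n); cv2.imwrite('pics/'+f,im[:,:,::-1]); return im
E
python3 - <<'E'
from h import *
s=r.sense(); print(s)
save('side','s0.png');save('top','t0.png');save('wrist','w0.png')
for n in('side','top','wrist'):print(n,r.calibration(n))
E
```

```text
{'time_s': 0.0, 'joints': array([ 8.20235967e+01,  2.20905692e+01,  3.79661783e-01, -3.04126132e-02,
       -6.84112295e+01, -1.48170706e+01]), 'joint_velocities': array([-4.10357334e-02, -6.80300432e-03,  1.24507665e-02,  3.54166874e-02,
        1.47213592e-05, -3.47238856e-02]), 'effort': array([-3.65058349e-04, -3.90661132e+01,  1.87408608e+01,  4.21996459e+00,
        1.10484048e-02, -1.85671815e-04]), 'tcp_pos': array([0.24187425, 0.57565935, 0.22945712]), 'ee_rot': array([[-7.84586512e-04, -3.87590254e-01, -9.21831427e-01],
       [-2.04252880e-03, -9.21829166e-01,  3.87591042e-01],
       [-9.99997606e-01,  2.18696594e-03, -6.84095270e-05]]), 'wrist_force': array([-0.10766727, -0.45083555,  0.67943826]), 'moment': array([-0.01761486,  0.03394515,  0.0001465 ]), 'gripper_width': 1.0015311891039838}
side {'fx': 475.1282706548003, 'fy': 475.1282706548003, 'cx': 279.8593807909744, 'cy': 210.9514321539912, 'rvec': array([ 1.97409564, -0.71378116,  0.44474605]), 'tvec': array([-0.40854402,  0.27733698,  1.1594973 ])}
top {'fx': 413.78846992653183, 'fy': 413.78846992653183, 'cx': 285.2756541144454, 'cy': 207.22505576921358, 'rvec': array([ 2.15094168, -2.03822375,  0.22700008]), 'tvec': array([0.07111014, 0.5920088 , 1.02388653])}
wrist {'fx': 325.19226210127806, 'fy': 325.19226210127806, 'cx': 278.085771465169, 'cy': 211.6870512880269, 'tool_from_camera': array([[ 7.46008785e-04, -2.97212553e-01,  9.54811050e-01,
        -1.53605503e-01],
       [ 9.99999443e-01, -4.90925190e-04, -9.34129845e-04,
        -5.58614982e-04],
       [ 7.46375912e-04,  9.54811216e-01,  2.97212021e-01,
        -8.15932822e-02],
       [ 0.00000000e+00,  0.00000000e+00,  0.00000000e+00,
         1.00000000e+00]])}
```

View pics/s0.png

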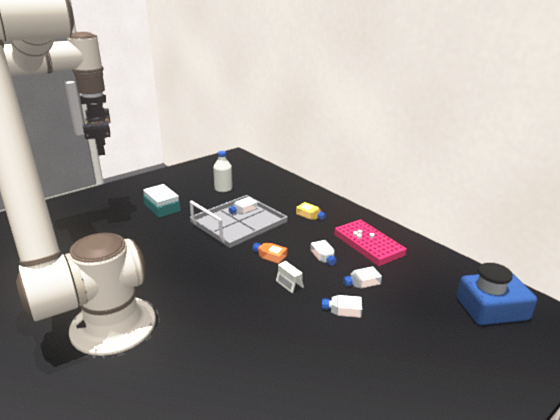

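View pics/t0.png

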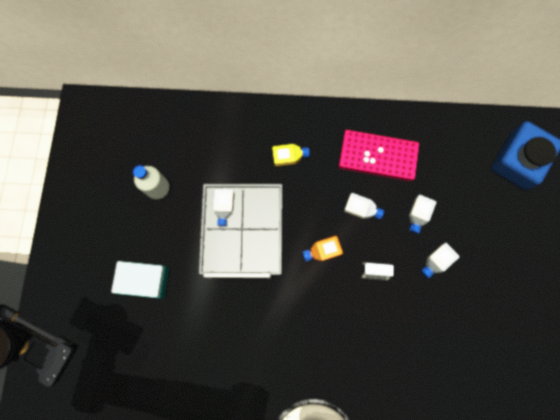

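View pics/w0.png

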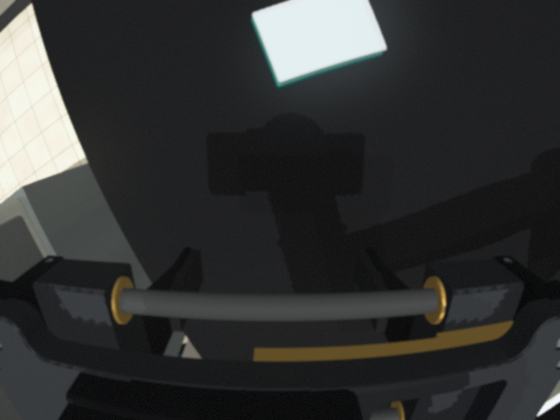

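Run:
```python
import cv2
t=cv2.imread('pics/t0.png');s=cv2.imread('pics/s0.png')
cv2.imwrite('pics/t0a.png',cv2.resize(t[175:285,190:295],None,fx=5,fy=5,interpolation=2))
cv2.imwrite('pics/t0b.png',cv2.resize(t[185:285,335:465],None,fx=6,fy=6,interpolation=2))
cv2.imwrite('pics/s0b.png',cv2.resize(s[190:320,180:400],None,fx=3.6,fy=3.6,interpolation=2))
```

```text
(no output)
```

View pics/t0a.png

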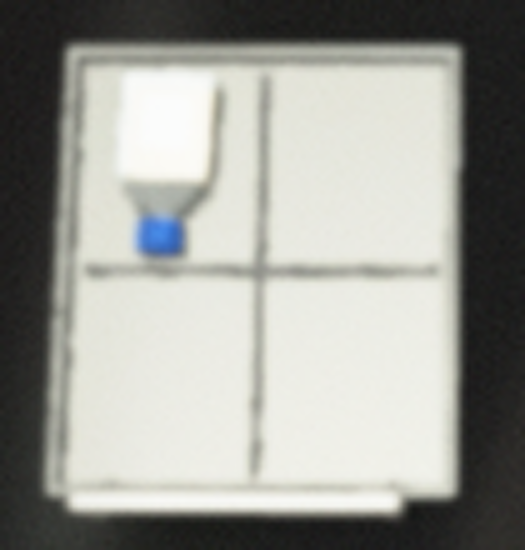

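View pics/t0b.png

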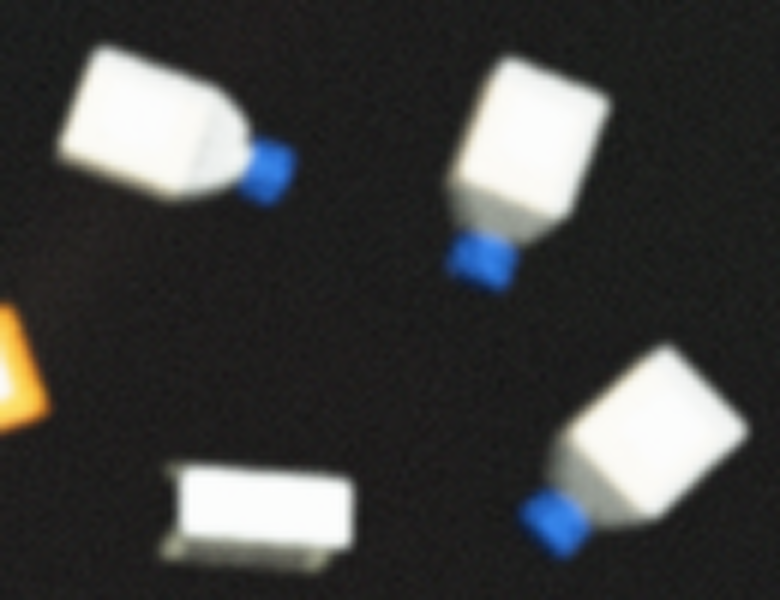

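View pics/s0b.png

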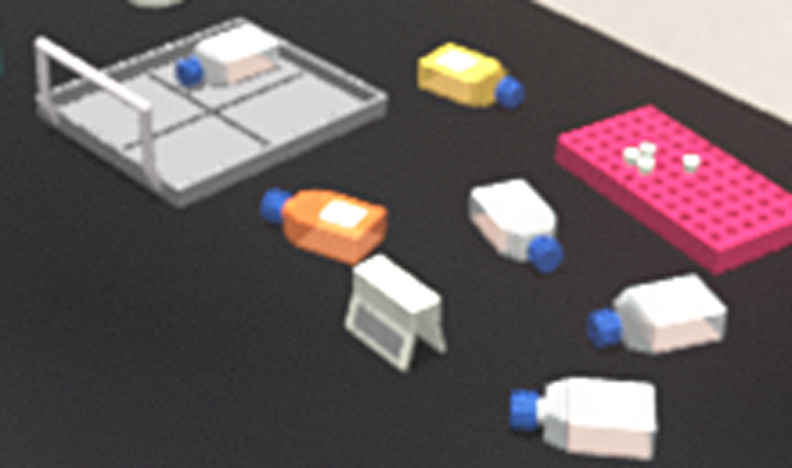

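```bash
cat >> h.py <<'E'
from scipy.optimize import least_squares
def Rz(a): c,s=np.cos(a),np.sin(a); return np.array([[c,-s,0],[s,c,0],[0,0,1.]])
def proj(n,P):
    c=r.calibration(n); K=np.array([[c['fx'],0,c['cx']],[0,c['fy'],c['cy']],[0,0,1]])
    return cv2.projectPoints(np.asarray(P,float).reshape(-1,1,3),c['rvec'],c['tvec'],K,None)[0][:,0]
def wproj(P,tp,R):
    c=r.calibration('wrist'); T=c['tool_from_camera']
    q=(np.asarray(P)-tp)@R; q=(q-T[:3,3])@T[:3,:3]
    th=np.arctan2(np.hypot(q[:,0],q[:,1]),q[:,2]); ph=np.arctan2(q[:,1],q[:,0])
    return np.c_[c['cx']+c['fx']*th*np.cos(ph), c['cy']+c['fy']*th*np.sin(ph)]
def fit(pf,M,px,x0,verbose=1):
    """M model pts (m), px pixels -> x,y,yaw(deg)"""
    M=np.asarray(M)/1000.;px=np.asarray(px,float)
    f=lambda v:(pf(M@Rz(np.radians(v[2]*10)).T+[v[0],v[1],0])-px).ravel()
    s=least_squares(f,[x0[0],x0[1],x0[2]/10],loss='soft_l1')
    print('fit x %.4f y %.4f yaw %.2f'%(s.x[0],s.x[1],s.x[2]*10),'res',np.round(f(s.x).reshape(-1,2),1).tolist())
    return s.x*[1,1,10]
FL=[[50,25,28],[50,-25,28],[-10,25,28],[-10,-25,28],[-50,0,14]]
E
python3 - <<'E'
from h import *
b=lambda L:(np.array(L,float)+.5)/6-.5+[335,185]
a=lambda L:(np.array(L,float)+.5)/5-.5+[190,175]
top=lambda P:proj('top',P)
fit(top,FL,b([(60,150),(100,45),(178,198),(215,80),(288,175)]),(.6,-.1,90))
fit(top,FL,b([(510,55),(610,97),(455,183),(562,213),(475,280)]),(.6,-.2,0))
fit(top,FL,b([(667,343),(748,430),(570,432),(655,518),(540,540)]),(.5,-.2,-40))
fit(top,[[13,35,52],[13,-35,52],[-13,-35,52],[-13,35,52]],b([(180,465),(353,480),(350,548),(178,533)]),(.5,-.1,0))
fit(top,[[123,108,21],[123,-108,21],[-123,-108,21],[-123,108,21],[0,0,3.5],[-132,78,93],[-132,-78,93]],a([(68,45),(462,45),(457,495),(47,495),(262,270),(68,500),(402,503)]),(.5,.2,0))
fit(top,FL,a([(120,70),(217,72),(117,178),(212,182),(160,257)]),(.6,.2,0))
E
```

```text
fit x 0.6096 y -0.1139 yaw 73.36 res [[0.1, -0.5], [-1.0, 0.4], [1.4, -1.3], [0.7, 1.6], [-1.3, 0.0]]
fit x 0.5981 y -0.2671 yaw -20.63 res [[-0.8, 0.2], [-0.2, 0.2], [0.9, -1.7], [0.5, 0.6], [-0.3, -0.0]]
fit x 0.4711 y -0.3125 yaw -45.51 res [[-0.1, 0.2], [0.1, -0.3], [0.4, 0.2], [-0.1, 0.1], [-0.1, -0.2]]
fit x 0.4402 y -0.1472 yaw -1.91 res [[0.9, 0.7], [-0.9, 0.6], [-0.7, -0.7], [0.8, -0.6]]
fit x 0.5349 y 0.2203 yaw 2.90 res [[0.7, 0.5], [-0.8, 0.7], [-0.4, -0.3], [0.4, -0.6], [-0.0, 0.1], [2.1, 0.1], [-2.0, -0.3]]
fit x 0.5886 y 0.2759 yaw 1.41 res [[0.9, 0.4], [-0.5, 0.5], [0.0, -0.1], [-0.8, -0.4], [0.4, -0.3]]
```

```bash
cat >> h.py <<'E'
from scipy.spatial.transform import Rotation as Ro
def Rt(psi):
    c,s=np.cos(np.radians(psi)),np.sin(np.radians(psi)); return np.array([[0,c,s],[0,s,-c],[-1,0,0.]])
def plan(*wps):
    """waypoints (x,y,z,psi) of TCP; all relative to now"""
    s=r.sense();R0=s['ee_rot'];p=s['tcp_pos']; lp=p;lR=R0
    print('t %.2f'%s['time_s'],'tcp',np.round(p,4),'psi %.2f'%np.degrees(np.arctan2(R0[1,1],R0[0,1])),'j1,6',np.round(s['joints'][[0,5]],1),'F',np.round(s['wrist_force'],1),'w %.4f'%(s['gripper_width']*.087))
    for w in wps:
        t=np.array(w[:3]);R=Rt(w[3])
        rv=np.degrees(Ro.from_matrix(R0.T@R).as_rotvec()); sh=R0.T@(t-p)
        da=np.degrees(Ro.from_matrix(lR.T@R).magnitude());n=max(np.linalg.norm(t-lp)/.0417,da/7.16)
        print('rot',np.round(rv,2).tolist(),'shift',np.round(sh,4).tolist(),'rows %.1f'%n,'j6~%.0f'%((w[3]-np.degrees(np.arctan2(t[1],t[0]))+360)%360-180)); lp=t;lR=R
E
python3 -c "
from h import *
plan((.44,.22,.35,-87.5))"
```

```text
t 0.15 tcp [0.242  0.5758 0.2297] psi -112.80 j1,6 [ 82.  -14.8] F [ 0.5 -0.5 -0.6] w 0.0868
rot [-25.3, 0.01, -0.1] shift [-0.1198, 0.2515, -0.3205] rows 10.2 j6~66
```

Call:
move_arm(increments=[-25.3,0,0,-0.12,0.2515,-0.3205,0.087,-25.3,0,0,-0.12,0.2515,-0.3205,0.087,-25.3,0,0,-0.12,0.2515,-0.3205,0.087,-25.3,0,0,-0.12,0.2515,-0.3205,0.087,-25.3,0,0,-0.12,0.2515,-0.3205,0.087,-25.3,0,0,-0.12,0.2515,-0.3205,0.087,-25.3,0,0,-0.12,0.2515,-0.3205,0.087,-25.3,0,0,-0.12,0.2515,-0.3205,0.087,-25.3,0,0,-0.12,0.2515,-0.3205,0.087,-25.3,0,0,-0.12,0.2515,-0.3205,0.087,-25.3,0,0,-0.12,0.2515,-0.3205,0.087,-25.3,0,0,-0.12,0.2515,-0.3205,0.087])

```text
time_s: 1.15
tcp_pos: [0.4412, 0.2182, 0.3515]
ee_rot: [[0.001, 0.039, -0.999], [0.001, -0.999, -0.039], [-1.0, -0.001, -0.001]]
wrist_force: [0.8, -0.3, 0.3]
gripper_width: 1.0
```

Run:
```python
from h import *
s=r.sense();save('wrist','w1.png');t=r.sense()
print(s['tcp_pos'],t['tcp_pos'],s['ee_rot'].tolist())
np.savez('w1.npz',p=(s['tcp_pos']+t['tcp_pos'])/2,R=s['ee_rot'])
im=cv2.imread('pics/w1.png');cv2.imwrite('pics/w1z.png',cv2.resize(im[:300,80:480],None,fx=2,fy=2,interpolation=2))
```

```text
[0.44116781 0.21823993 0.3514659 ] [0.44035851 0.21937031 0.3505254 ] [[0.0014238978168922773, 0.03944238931467917, -0.9992208316684337], [0.0012519790823053833, -0.9992211318184555, -0.03944061708216362], [-0.9999982025300769, -0.0011948441712924902, -0.0014721698345670571]]
```

View pics/w1z.png

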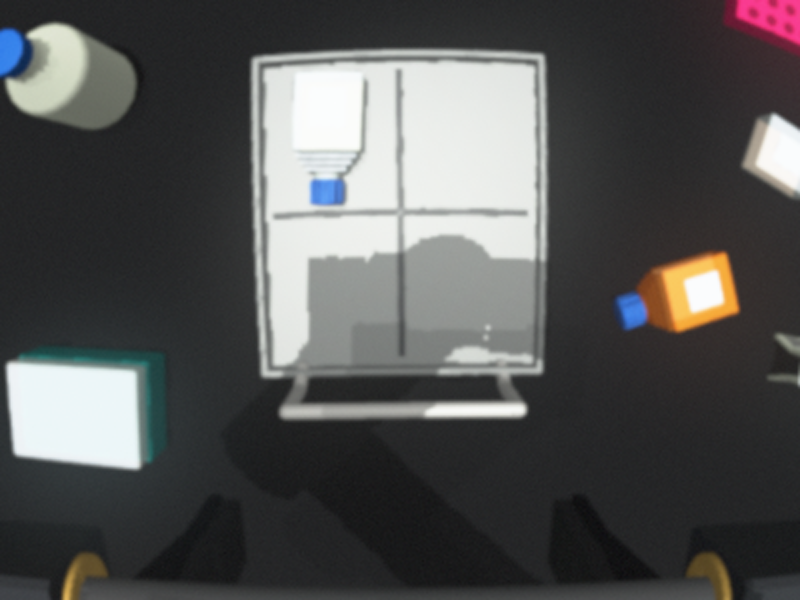

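Run:
```python
from h import *
d=np.load('w1.npz');pf=lambda P:wproj(P,d['p'],d['R'])
c=lambda L:(np.array(L,float)+.5)/2-.5+[80,0]
v=fit(pf,[[123,108,21],[123,-108,21],[-123,-108,21],[-123,108,21],[0,0,3.5],[-132,0,90]],c([(250,56),(547,54),(543,375),(262,377),(401,212),(403.5,411)]),(.53,.22,2))
fit(pf,FL,c([(293,70),(364,71),(292,149),(362,151),(326,206)]),(.59,.27,2))
for q in [(60,52.5),(60,-52.5),(-60,52.5),(-60,-52.5),(-132,0)]: print(q,v[:2]+(Rz(np.radians(v[2]))@[q[0]/1e3,q[1]/1e3,0])[:2])
plan((.40,-.24,.30,-90))
```

```text
fit x 0.5354 y 0.2206 yaw 2.79 res [[1.9, 0.8], [-1.1, 0.6], [-0.5, -0.6], [0.4, -0.4], [-0.0, -0.0], [-0.1, -0.2]]
fit x 0.5893 y 0.2765 yaw 0.12 res [[1.0, 0.7], [-0.1, 0.1], [-0.1, 0.4], [-0.7, -0.4], [0.2, -0.8]]
(60, 52.5) [0.59272503 0.27600343]
(60, -52.5) [0.59784403 0.17112829]
(-60, 52.5) [0.47286773 0.27015315]
(-60, -52.5) [0.47798672 0.16527801]
(-132, 0) [0.40351284 0.21420541]
t 1.20 tcp [0.4404 0.2194 0.3505] psi -87.64 j1,6 [45.4 47. ] F [-1.1  0.4  0.5] w 0.0871
rot [2.36, 0.01, 0.04] shift [0.0502, 0.4573, 0.0593] rows 11.1 j6~121
```

Run:
```python
from h import *
s=r.sense();print(np.round(s['joints'],1),np.round(s['joint_velocities'],1))
plan((.44,-.21,.33,-90))
```

```text
[ 45.4   5.1  -5.1  -0.  -79.8  47. ] [ 2.4  0.8 -1.  -0.6  0.1 -0.3]
t 1.20 tcp [0.4404 0.2194 0.3505] psi -87.64 j1,6 [45.4 47. ] F [-1.1  0.4  0.5] w 0.0871
rot [2.36, 0.01, 0.04] shift [0.0202, 0.429, 0.0181] rows 10.3 j6~116
```

Call:
move_arm(increments=[-2.4,0,0,0.02,0.429,0.018,0.087,-2.4,0,0,0.02,0.429,0.018,0.087,-2.4,0,0,0.02,0.429,0.018,0.087,-2.4,0,0,0.02,0.429,0.018,0.087,-2.4,0,0,0.02,0.429,0.018,0.087,-2.4,0,0,0.02,0.429,0.018,0.087,-2.4,0,0,0.02,0.429,0.018,0.087,-2.4,0,0,0.02,0.429,0.018,0.087,-2.4,0,0,0.02,0.429,0.018,0.087,-2.4,0,0,0.02,0.429,0.018,0.087,-2.4,0,0,0.02,0.429,0.018,0.087,-2.4,0,0,0.02,0.429,0.018,0.087])

```text
time_s: 2.2
tcp_pos: [0.4409, -0.2104, 0.3287]
ee_rot: [[-0.003, 0.083, -0.997], [0.001, -0.997, -0.083], [-1.0, -0.001, 0.003]]
wrist_force: [0.2, 0.2, -0.2]
gripper_width: 0.998
```

Run:
```python
from h import *
s=r.sense();save('wrist','w2.png');t=r.sense()
print(s['tcp_pos'],t['tcp_pos'],s['ee_rot'].tolist())
np.savez('w2.npz',p=(s['tcp_pos']+t['tcp_pos'])/2,R=s['ee_rot'])
im=cv2.imread('pics/w2.png');cv2.imwrite('pics/w2z.png',cv2.resize(im[:270,80:480],None,fx=2,fy=2,interpolation=2))
```

```text
[ 0.4408756  -0.21044518  0.32871742] [ 0.44096626 -0.20912537  0.3290693 ] [[-0.003453292467816577, 0.08265518721119737, -0.9965722225700522], [0.0006380665292450977, -0.9965777798016752, -0.0826578591343147], [-0.9999938338021069, -0.0009213211415517159, 0.0033887350321545676]]
```

View pics/w2z.png

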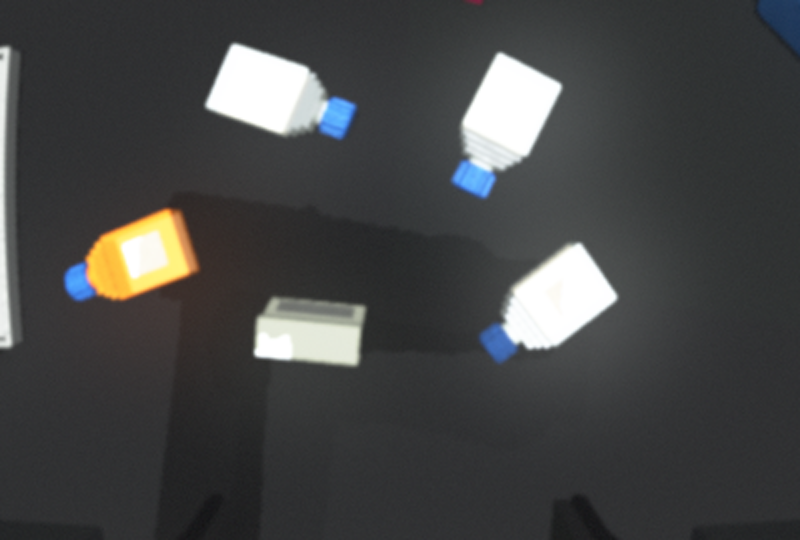

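Run:
```python
from h import *
d=np.load('w2.npz');pf=lambda P:wproj(P,d['p'],d['R'])
c=lambda L:(np.array(L,float)+.5)/2-.5+[80,0]
fit(pf,FL,c([(206,107),(234,43),(285,135),(311,70),(350,120)]),(.6,-.1,70))
fit(pf,FL,c([(500,53),(561,87),(463,122),(525,157),(469,188)]),(.6,-.26,-20))
v=fit(pf,FL,c([(580,243),(617,297),(514,297),(555,347),(490,351)]),(.47,-.3,-45))
fit(pf,[[13,35,52],[13,-35,52],[-13,-35,52],[-13,35,52]],c([(258,316),(364,325),(358,365),(254,357)]),(.44,-.14,0))
g=v[:2]+.012*np.array([np.cos(np.radians(v[2])),np.sin(np.radians(v[2]))])
print(g); plan((*g,.06,v[2]-90),(*g,.012,v[2]-90))
```

```text
fit x 0.6103 y -0.1166 yaw 72.18 res [[0.2, 0.1], [-0.3, 0.4], [-0.8, -0.9], [-0.0, -0.7], [0.9, 1.5]]
fit x 0.5994 y -0.2673 yaw -21.81 res [[0.1, -0.7], [1.1, -0.6], [-0.5, 0.4], [0.5, -0.1], [-1.4, 1.1]]
fit x 0.4722 y -0.3128 yaw -45.38 res [[-0.6, -0.2], [0.8, 0.3], [0.1, -1.5], [0.3, 0.5], [-0.4, 0.5]]
fit x 0.4418 y -0.1484 yaw -1.07 res [[0.2, 0.7], [-1.4, 0.6], [-0.1, -0.5], [1.2, -1.1]]
[ 0.48060474 -0.32132562]
t 2.25 tcp [ 0.441  -0.2091  0.3291] psi -85.17 j1,6 [ -6.3 101.1] F [0.2 0.2 0.1] w 0.0873
rot [50.21, 0.17, -0.0] shift [0.2689, 0.1155, -0.0308] rows 7.1 j6~78
rot [50.21, 0.17, -0.0] shift [0.3169, 0.1155, -0.0309] rows 1.2 j6~78
```

Call:
move_arm(increments=[50.2,0,0,0.269,0.1155,-0.031,0.078,50.2,0,0,0.269,0.1155,-0.031,0.078,50.2,0,0,0.269,0.1155,-0.031,0.078,50.2,0,0,0.269,0.1155,-0.031,0.078,50.2,0,0,0.269,0.1155,-0.031,0.078,50.2,0,0,0.269,0.1155,-0.031,0.078,50.2,0,0,0.269,0.1155,-0.031,0.078,50.2,0,0,0.269,0.1155,-0.031,0.078,50.2,0,0,0.269,0.1155,-0.031,0.078,50.2,0,0,0.294,0.1155,-0.031,0.078,50.2,0,0,0.317,0.1155,-0.031,0.078,50.2,0,0,0.317,0.1155,-0.031,0.078])

```text
time_s: 3.25
tcp_pos: [0.4809, -0.3192, 0.0128]
ee_rot: [[-0.003, -0.708, -0.706], [0.002, -0.706, 0.708], [-1.0, 0.001, 0.003]]
wrist_force: [-1.7, 0.6, -0.2]
gripper_width: 0.895
```

Run:
```python
from h import *
save('wrist','w3.png');plan((.48,-.321,.012,-135.5))
```

```text
t 3.30 tcp [ 0.482  -0.32    0.0146] psi -135.08 j1,6 [-17.5  62.5] F [0.6 0.4 0.8] w 0.0784
rot [0.42, 0.02, -0.01] shift [0.0026, 0.0022, 0.0007] rows 0.1 j6~78
```

View pics/w3.png

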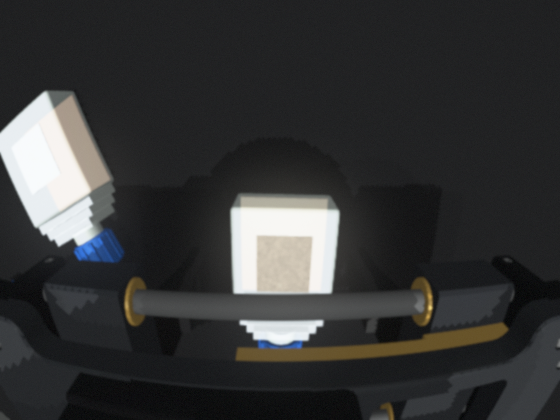

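```bash
cat >> h.py <<'E'
def flx(rowtop,rowbot,dz=None):
    """in-hand/at-grasp: tool z offset of back edge (camera side) given rows at centre col for z=28 and z=0, TCP height above underside = dz"""
    s=r.sense()
    for row,z in((rowtop,.028),(rowbot,0)):
        f=lambda o:wproj(np.array([[dz-z,0,-o[0]]]),np.zeros(3),np.eye(3))[0][1]-row
        print('back edge at',least_squares(f,[.038]).x, 'want .038')
E
python3 -c "
from h import *
flx(208,195,.0138)"
```

```text
back edge at [0.03971043] want .038
back edge at [0.03854076] want .038
```

Call:
move_arm(increments=[0,0,0,0.0025,0,0,0.078,0,0,0,0.0025,0,0,0.04,0,0,0,0.0025,0,0,0.04,0,0,0,0.0025,0,0,0.04,0,0,0,0.0025,0,0,0.04,0,0,0,0.0025,0,0,0.04,0,0,0,0.0025,0,0,0.04])

```text
time_s: 3.88
tcp_pos: [0.4818, -0.3218, 0.0115]
ee_rot: [[0.0, -0.711, -0.703], [-0.0, -0.703, 0.711], [-1.0, -0.0, -0.0]]
wrist_force: [-0.8, 0.7, 1.6]
gripper_width: 0.573
```

```bash
python3 -c "
from h import *
plan((.4818,-.3218,.10,-135.3),(.489,.1658,.12,-87.2),(.489,.1658,.0145,-87.2))"
```

```text
t 3.88 tcp [ 0.4818 -0.3218  0.0115] psi -135.30 j1,6 [-17.7  62.4] F [-0.8  0.7  1.6] w 0.0498
rot [0.0, -0.02, 0.0] shift [-0.0885, -0.0, -0.0] rows 2.1 j6~78
rot [-48.1, -0.02, -0.01] shift [-0.1086, -0.3481, 0.3415] rows 11.7 j6~74
rot [-48.1, -0.02, -0.01] shift [-0.0031, -0.3481, 0.3415] rows 2.5 j6~74
```

Call:
move_arm(increments=[0,0,0,-0.03,0,0,0.04,0,0,0,-0.07,0,0,0.04,0,0,0,-0.1,-0.015,0.015,0.04,-48,0,0,-0.1085,-0.348,0.3415,0.04,-48,0,0,-0.1085,-0.348,0.3415,0.04,-48,0,0,-0.1085,-0.348,0.3415,0.04,-48,0,0,-0.1085,-0.348,0.3415,0.04,-48,0,0,-0.1085,-0.348,0.3415,0.04,-48,0,0,-0.1085,-0.348,0.3415,0.04,-48,0,0,-0.1085,-0.348,0.3415,0.04,-48,0,0,-0.1085,-0.348,0.3415,0.04,-48,0,0,-0.1085,-0.348,0.3415,0.04])

```text
time_s: 4.88
tcp_pos: [0.4868, 0.0764, 0.118]
ee_rot: [[-0.0, 0.047, -0.999], [0.0, -0.999, -0.047], [-1.0, -0.0, 0.0]]
wrist_force: [1.9, -0.3, -0.0]
gripper_width: 0.577
```

```bash
python3 -c "
from h import *
plan((.489,.1658,.12,-87.2),(.489,.1658,.0165,-87.2))"
```

```text
t 4.88 tcp [0.4868 0.0764 0.118 ] psi -87.28 j1,6 [27.8 64.9] F [ 1.9 -0.3 -0. ] w 0.0502
rot [-0.08, 0.0, 0.0] shift [-0.002, -0.0892, -0.0064] rows 2.1 j6~74
rot [-0.08, 0.0, 0.0] shift [0.1015, -0.0892, -0.0064] rows 2.5 j6~74
```

Call:
move_arm(increments=[0,0,0,0,-0.04,-0.003,0.04,0,0,0,0,-0.07,-0.006,0.04,0,0,0,0,-0.089,-0.0065,0.04,0,0,0,0.03,-0.089,-0.0065,0.04,0,0,0,0.06,-0.089,-0.0065,0.04,0,0,0,0.06,-0.089,-0.0065,0.04,0,0,0,0.06,-0.089,-0.0065,0.04])

```text
time_s: 5.47
tcp_pos: [0.4887, 0.1629, 0.0568]
ee_rot: [[-0.003, 0.047, -0.999], [-0.003, -0.999, -0.047], [-1.0, 0.003, 0.004]]
wrist_force: [-0.0, -0.4, 0.4]
gripper_width: 0.569
```

```bash
python3 -c "
from h import *
save('wrist','w4.png')
plan((.489,.1658,.0145,-87.2))"
```

```text
t 5.52 tcp [0.4901 0.1636 0.0583] psi -87.27 j1,6 [36.5 56.2] F [ 0.9  0.6 -0.9] w 0.0496
rot [-0.07, 0.0, -0.04] shift [0.0438, -0.0023, 0.001] rows 1.1 j6~74
```

View pics/w4.png

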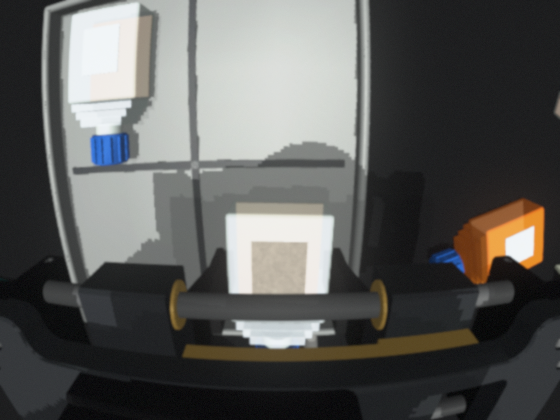

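```bash
python3 -c "
from h import *
s=r.sense()
P=lambda x,y,z:np.array([.5354,.2206,z])+Rz(np.radians(2.8))@[x,y,0]
print(wproj(np.array([P(0,0,.0035),P(0,-.105,.0035),P(0,-.108,.021),P(0,.108,.021)]),s['tcp_pos'],s['ee_rot']))
flx(213,204,.0115)
"
```

```text
[[196.42969267 167.11206971]
 [355.44755236 166.69327179]
 [366.69739092 171.53042811]
 [ 51.26824484 178.00335405]]
back edge at [0.03864459] want .038
back edge at [0.03479463] want .038
```

Call:
move_arm(increments=[0,0,0,0.015,-0.003,0,0.04,0,0,0,0.028,-0.003,0,0.04,0,0,0,0.034,-0.003,0,0.04,0,0,0,0.038,-0.003,0,0.04,0,0,0,0.038,-0.003,0,0.04])

```text
time_s: 5.93
tcp_pos: [0.49, 0.1666, 0.0204]
ee_rot: [[0.001, 0.047, -0.999], [0.0, -0.999, -0.047], [-1.0, -0.0, -0.001]]
wrist_force: [0.8, -1.1, 0.3]
gripper_width: 0.574
```

```bash
python3 -c "
from h import *
for i in range(3):
  plan((.4895,.1665,.0145,-87.2));save('wrist','w5.png')"
```

```text
t 5.93 tcp [0.49   0.1666 0.0204] psi -87.31 j1,6 [36.8 55.9] F [ 0.8 -1.1  0.3] w 0.0500
rot [-0.11, -0.04, 0.02] shift [0.0059, 0.0001, 0.0005] rows 0.1 j6~74
t 5.98 tcp [0.4901 0.1668 0.0207] psi -87.30 j1,6 [36.8 55.9] F [ 0.3  0.2 -0.7] w 0.0498
rot [-0.1, -0.07, 0.03] shift [0.0062, 0.0002, 0.0007] rows 0.2 j6~74
t 6.03 tcp [0.4902 0.1669 0.0209] psi -87.29 j1,6 [36.8 55.9] F [-0.3 -0.2 -0.6] w 0.0498
rot [-0.09, -0.09, 0.05] shift [0.0063, 0.0004, 0.0008] rows 0.2 j6~74
```

Call:
move_arm(increments=[0,0,0,0.003,0,0,0.04,0,0,0,0.005,0,0,0.04,0,0,0,0.006,0,0,0.04,0,0,0,0.006,0,0,0.04])

```text
time_s: 6.42
tcp_pos: [0.4896, 0.1668, 0.0145]
ee_rot: [[0.0, 0.048, -0.999], [-0.0, -0.999, -0.048], [-1.0, 0.0, -0.0]]
wrist_force: [-0.7, -0.7, 5.1]
gripper_width: 0.575
```

Call:
move_arm(increments=[0,0,0,0.0007,0,0,0.04,0,0,0,0.001,0,0,0.04])

```text
time_s: 6.58
tcp_pos: [0.4897, 0.1668, 0.0145]
ee_rot: [[0.0, 0.048, -0.999], [-0.0, -0.999, -0.048], [-1.0, 0.0, -0.0]]
wrist_force: [-4.1, -0.9, 15.1]
gripper_width: 0.57
```

Call:
move_arm(increments=[0,0,0,-0.0013,0,0,0.04,0,0,0,-0.0013,0,0,0.062,0,0,0,-0.0013,0,0,0.062,0,0,0,-0.0013,0,0,0.062,0,0,0,-0.0013,0,0,0.062,0,0,0,-0.03,0,0,0.062,0,0,0,-0.07,0,0,0.062,0,0,0,-0.1,0,0,0.062])

```text
time_s: 7.25
tcp_pos: [0.4898, 0.1667, 0.1145]
ee_rot: [[0.0, 0.048, -0.999], [-0.001, -0.999, -0.048], [-1.0, 0.001, -0.0]]
wrist_force: [0.5, 0.6, 0.8]
gripper_width: 0.707
```

Run:
```python
from h import *
s=r.sense();save('wrist','w6.png');t=r.sense()
np.savez('w6.npz',p=(s['tcp_pos']+t['tcp_pos'])/2,R=s['ee_rot'])
plan((.610,-.2715,.12,-111.5),(.610,-.2715,.012,-111.5))
```

```text
t 7.30 tcp [0.4935 0.1687 0.1207] psi -87.17 j1,6 [36.8 55.9] F [1.6 0.2 3.3] w 0.0617
rot [24.33, -0.6, 0.42] shift [-0.0004, 0.4454, -0.0946] rows 10.9 j6~92
rot [24.33, -0.6, 0.42] shift [0.1076, 0.4459, -0.0934] rows 2.6 j6~92
```

View pics/w6.png

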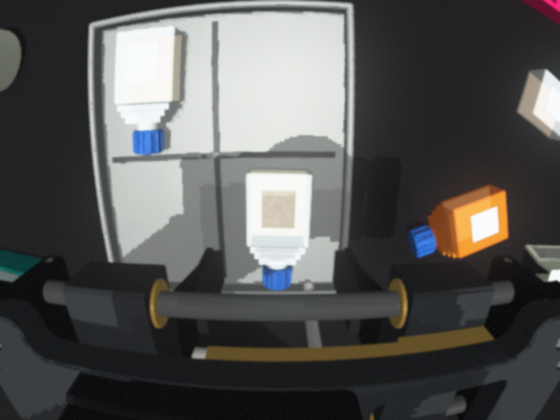

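Call:
move_arm(increments=[24.3,0,0,0,0.445,-0.095,0.078,24.3,0,0,0,0.445,-0.095,0.078,24.3,0,0,0,0.445,-0.095,0.078,24.3,0,0,0,0.445,-0.095,0.078,24.3,0,0,0,0.445,-0.095,0.078,24.3,0,0,0,0.445,-0.095,0.078,24.3,0,0,0,0.445,-0.095,0.078,24.3,0,0,0,0.445,-0.095,0.078,24.3,0,0,0,0.445,-0.095,0.078,24.3,0,0,0,0.445,-0.095,0.078,24.3,0,0,0,0.445,-0.095,0.078,24.3,0,0,0.03,0.445,-0.095,0.078])

```text
time_s: 8.3
tcp_pos: [0.6109, -0.2814, 0.0879]
ee_rot: [[0.014, -0.372, -0.928], [-0.007, -0.928, 0.372], [-1.0, 0.001, -0.015]]
wrist_force: [2.3, 0.1, 1.8]
gripper_width: 0.896
```

Run:
```python
from h import *
save('wrist','w7.png')
plan((.610,-.2715,.012,-111.5))
```

```text
t 8.35 tcp [ 0.604  -0.2763  0.0771] psi -111.96 j1,6 [-10.7  78.8] F [-1.9  1.5 -7.7] w 0.0776
rot [-0.46, 0.24, 0.04] shift [0.0651, -0.0067, -0.0041] rows 1.6 j6~92
```

View pics/w7.png

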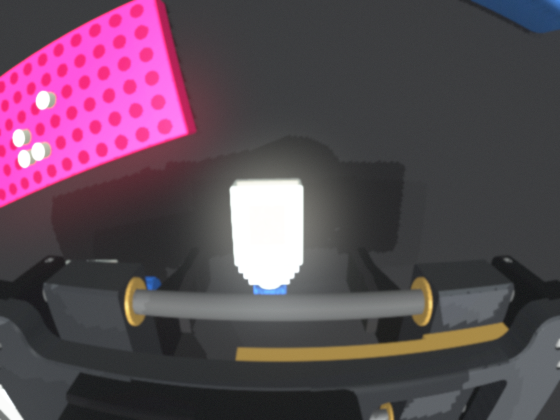

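Call:
move_arm(increments=[0,0,0,0.02,-0.003,0,0.078,0,0,0,0.02,-0.003,0,0.078,0,0,0,0.02,-0.003,0,0.078])

```text
time_s: 8.6
tcp_pos: [0.6055, -0.2699, 0.0615]
ee_rot: [[-0.004, -0.367, -0.93], [0.001, -0.93, 0.367], [-1.0, 0.001, 0.004]]
wrist_force: [-0.6, 0.4, 1.5]
gripper_width: 0.895
```

Run:
```python
from h import *
s=r.sense();save('wrist','w8.png')
plan((.610,-.2715,.012,-111.5))
np.savez('w8.npz',p=(s['tcp_pos']+r.sense()['tcp_pos'])/2,R=s['ee_rot'])
```

```text
t 8.65 tcp [ 0.6065 -0.2701  0.063 ] psi -111.53 j1,6 [-10.1  78.5] F [ 0.6 -0.3  0.4] w 0.0782
rot [-0.03, 0.04, -0.03] shift [0.051, -0.0, -0.0037] rows 1.2 j6~92
```

View pics/w8.png

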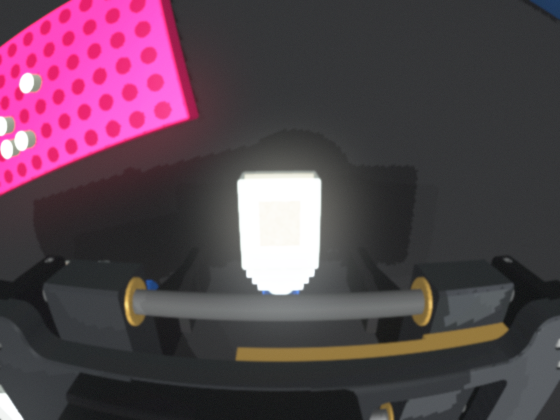

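```bash
python3 -c "
from h import *
flx(180,172,.0624)"
```

```text
back edge at [0.04265059] want .038
back edge at [0.04236388] want .038
```

Call:
move_arm(increments=[0,0,0,0.02,0.001,-0.004,0.078,0,0,0,0.04,0.001,-0.0045,0.078,0,0,0,0.049,0.001,-0.0045,0.078,0,0,0,0.051,0.001,-0.0045,0.078,0,0,0,0.051,0.001,-0.0045,0.078,0,0,0,0.051,0.001,-0.0045,0.04,0,0,0,0.051,0.001,-0.0045,0.04,0,0,0,0.051,0.001,-0.0045,0.04,0,0,0,0.051,0.001,-0.0045,0.04,0,0,0,0.051,0.001,-0.0045,0.04,0,0,0,0.051,0.001,-0.0045,0.04])

```text
time_s: 9.57
tcp_pos: [0.6106, -0.2732, 0.0124]
ee_rot: [[0.001, -0.368, -0.93], [-0.0, -0.93, 0.368], [-1.0, -0.0, -0.001]]
wrist_force: [-0.2, 0.1, 2.0]
gripper_width: 0.572
```

Run:
```python
from h import *
v=np.array([.536,.2212]);P=lambda x,y:tuple(v+(Rz(np.radians(2.8))@[x,y,0])[:2])
g=P(-.048,.0525);p=r.sense()['tcp_pos']
plan((p[0],p[1],.10,-111.5),(*g,.13,-87.2),(*g,.0145,-87.2));print(g)
```

```text
t 9.57 tcp [ 0.6106 -0.2732  0.0124] psi -111.59 j1,6 [-10.3  78.7] F [-0.2  0.1  2. ] w 0.0498
rot [-0.09, -0.04, 0.0] shift [-0.0876, -0.0, -0.0001] rows 2.1 j6~93
rot [-24.39, -0.04, -0.01] shift [-0.1178, -0.4603, 0.3166] rows 13.4 j6~64
rot [-24.39, -0.04, -0.01] shift [-0.0023, -0.4603, 0.3166] rows 2.8 j6~64
(np.float64(0.4854926924933415), np.float64(0.27129253326023584))
```

Call:
move_arm(increments=[0,0,0,-0.03,0,0,0.04,0,0,0,-0.07,0,0,0.04,0,0,0,-0.1,-0.015,0.01,0.04,-24.4,0,0,-0.118,-0.46,0.3165,0.04,-24.4,0,0,-0.118,-0.46,0.3165,0.04,-24.4,0,0,-0.118,-0.46,0.3165,0.04,-24.4,0,0,-0.118,-0.46,0.3165,0.04,-24.4,0,0,-0.118,-0.46,0.3165,0.04,-24.4,0,0,-0.118,-0.46,0.3165,0.04,-24.4,0,0,-0.118,-0.46,0.3165,0.04,-24.4,0,0,-0.118,-0.46,0.3165,0.04,-24.4,0,0,-0.118,-0.46,0.3165,0.04])

```text
time_s: 10.57
tcp_pos: [0.5216, 0.1115, 0.1246]
ee_rot: [[0.0, 0.049, -0.999], [0.0, -0.999, -0.049], [-1.0, -0.0, -0.0]]
wrist_force: [0.6, 0.2, -0.4]
gripper_width: 0.573
```

Run:
```python
from h import *
plan((.4855,.2713,.13,-87.2))
```

```text
t 10.57 tcp [0.5216 0.1115 0.1246] psi -87.20 j1,6 [29.5 63.3] F [ 0.6  0.2 -0.4] w 0.0499
rot [0.0, -0.01, 0.01] shift [-0.0054, -0.1614, 0.0282] rows 3.9 j6~64
```

Call:
move_arm(increments=[0,0,0,-0.004,-0.04,0.007,0.04,0,0,0,-0.004,-0.08,0.014,0.04,0,0,0,-0.004,-0.115,0.02,0.04,0,0,0,0.01,-0.14,0.025,0.04,0,0,0,0.03,-0.155,0.027,0.04,0,0,0,0.05,-0.16,0.028,0.04,0,0,0,0.065,-0.16,0.028,0.04,0,0,0,0.065,-0.16,0.028,0.04,0,0,0,0.065,-0.16,0.028,0.04])

```text
time_s: 11.32
tcp_pos: [0.4864, 0.2678, 0.0588]
ee_rot: [[-0.001, 0.049, -0.999], [-0.002, -0.999, -0.049], [-1.0, 0.002, 0.001]]
wrist_force: [0.5, -0.1, 0.5]
gripper_width: 0.572
```

Run:
```python
from h import *
s=r.sense();save('wrist','w9.png')
plan((.4855,.2713,.0145,-87.2))
P=lambda x,y,z:np.array([.536,.2212,z])+Rz(np.radians(2.8))@[x,y,0]
print(wproj(np.array([P(0,0,.0035),P(0,.105,.0035),P(0,.108,.021),P(0,-.108,.021)]),s['tcp_pos'],s['ee_rot']))
```

```text
t 11.37 tcp [0.4871 0.2682 0.0599] psi -87.18 j1,6 [45.6 47.2] F [-0.6  0.7 -0.6] w 0.0495
rot [0.02, -0.03, -0.0] shift [0.0454, -0.0032, 0.0015] rows 1.1 j6~64
[[353.41802125 167.65088138]
 [194.83731805 167.89768096]
 [183.26282827 172.87313671]
 [500.13211657 177.99386596]]
```

View pics/w9.png

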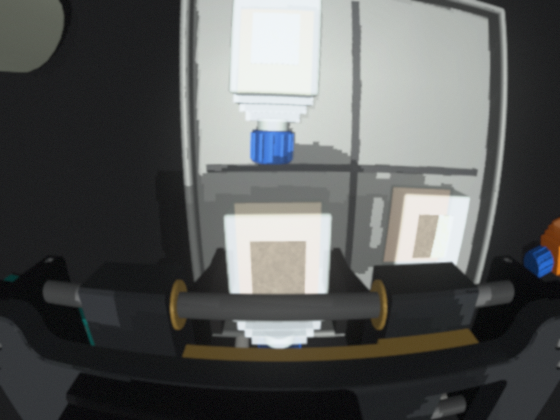

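Call:
move_arm(increments=[0,0,0,0.018,-0.0033,0.0015,0.04,0,0,0,0.032,-0.0033,0.0015,0.04,0,0,0,0.039,-0.0033,0.0015,0.04,0,0,0,0.042,-0.0033,0.0015,0.04,0,0,0,0.043,-0.0033,0.0015,0.04,0,0,0,0.043,-0.0033,0.0015,0.04])

```text
time_s: 11.87
tcp_pos: [0.4857, 0.2716, 0.0171]
ee_rot: [[0.001, 0.049, -0.999], [0.001, -0.999, -0.049], [-1.0, -0.001, -0.001]]
wrist_force: [-0.2, 1.2, 0.1]
gripper_width: 0.572
```

Call:
move_arm(increments=[0,0,0,0.0008,0,0,0.04,0,0,0,0.0015,0,0,0.04])

```text
time_s: 12.03
tcp_pos: [0.4856, 0.2718, 0.0157]
ee_rot: [[0.001, 0.049, -0.999], [0.001, -0.999, -0.049], [-1.0, -0.001, -0.001]]
wrist_force: [0.7, -0.1, -1.0]
gripper_width: 0.573
```

Call:
move_arm(increments=[0,0,0,0.0006,0,0,0.04,0,0,0,0.0012,0,0,0.04])

```text
time_s: 12.2
tcp_pos: [0.4855, 0.2717, 0.0153]
ee_rot: [[0.001, 0.05, -0.999], [0.0, -0.999, -0.05], [-1.0, -0.0, -0.001]]
wrist_force: [-4.6, -0.7, 13.0]
gripper_width: 0.57
```

Contact made; release and lift.

Call:
move_arm(increments=[0,0,0,-0.001,0,0,0.04,0,0,0,-0.001,0,0,0.062,0,0,0,-0.001,0,0,0.062,0,0,0,-0.001,0,0,0.062,0,0,0,-0.001,0,0,0.062,0,0,0,-0.03,0,0,0.062,0,0,0,-0.07,0,0,0.062,0,0,0,-0.105,0,0,0.062,0,0,0,-0.115,0,0,0.062,0,0,0,-0.115,0,0,0.062])

```text
time_s: 13.03
tcp_pos: [0.4868, 0.273, 0.1325]
ee_rot: [[0.006, 0.05, -0.999], [0.006, -0.999, -0.049], [-1.0, -0.005, -0.006]]
wrist_force: [-0.3, 0.4, -0.4]
gripper_width: 0.712
```

Run:
```python
from h import *
s=r.sense();save('wrist','w10.png')
th=72.5
g=np.array([.6103,-.116])+.012*np.array([np.cos(np.radians(th)),np.sin(np.radians(th))])
plan((*g,.10,th-90),(*g,.10,th+90),(*g,.06,th+90)); print(np.round(s['joints'],1))
```

```text
t 13.08 tcp [0.4854 0.2719 0.13  ] psi -87.21 j1,6 [45.9 46.9] F [-1.2  0.3  0.2] w 0.0619
rot [-69.71, -0.2, 0.05] shift [0.0293, 0.3823, -0.1099] rows 9.7 j6~172
rot [110.29, 0.05, 0.22] shift [0.0293, 0.3823, -0.1099] rows 25.1 j6~-8
rot [110.29, 0.05, 0.22] shift [0.0693, 0.3824, -0.1098] rows 1.0 j6~-8
[ 45.9  20.6 -17.2   0.  -51.7  46.9]
```

View pics/w10.png

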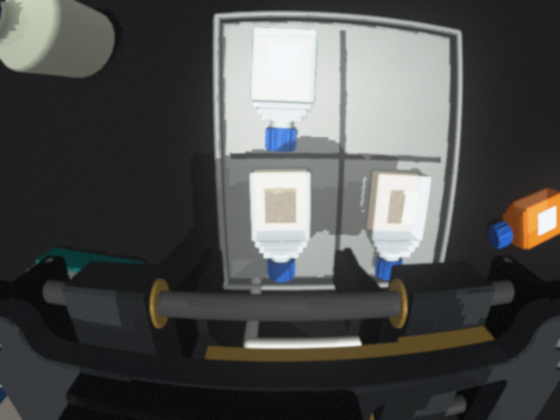

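Call:
move_arm(increments=[110.3,0,0,0.03,0.382,-0.11,0.078,110.3,0,0,0.03,0.382,-0.11,0.078,110.3,0,0,0.03,0.382,-0.11,0.078,110.3,0,0,0.03,0.382,-0.11,0.078,110.3,0,0,0.03,0.382,-0.11,0.078,110.3,0,0,0.03,0.382,-0.11,0.078,110.3,0,0,0.03,0.382,-0.11,0.078,110.3,0,0,0.03,0.382,-0.11,0.078,110.3,0,0,0.03,0.382,-0.11,0.078,110.3,0,0,0.03,0.382,-0.11,0.078,110.3,0,0,0.03,0.382,-0.11,0.078,110.3,0,0,0.03,0.382,-0.11,0.078])

```text
time_s: 14.08
tcp_pos: [0.6121, -0.1069, 0.0952]
ee_rot: [[-0.006, -0.994, -0.109], [0.0, -0.109, 0.994], [-1.0, 0.006, 0.001]]
wrist_force: [0.4, 0.1, -0.5]
gripper_width: 0.898
```

Run:
```python
from h import *
plan((.614,-.1045,.06,162.5)); print(np.round(r.sense()['joints'],1))
```

```text
t 14.08 tcp [ 0.6121 -0.1069  0.0952] psi -173.72 j1,6 [5.  1.3] F [ 0.4  0.1 -0.5] w 0.0781
rot [23.78, -0.03, -0.32] shift [0.0352, -0.0023, 0.0022] rows 3.3 j6~-8
[  5.   28.8  -9.7  -0.  -51.9   1.3]
```

Call:
move_arm(increments=[23.8,0,-0.3,0.03,-0.0015,0.002,0.078,23.8,0,-0.3,0.03,-0.0015,0.002,0.078,23.8,0,-0.3,0.03,-0.0015,0.002,0.078,23.8,0,-0.3,0.03,-0.0015,0.002,0.078,23.8,0,-0.3,0.03,-0.0015,0.002,0.078,23.8,0,-0.3,0.03,-0.0015,0.002,0.078])

```text
time_s: 14.58
tcp_pos: [0.6137, -0.1026, 0.0667]
ee_rot: [[0.002, -0.957, 0.29], [-0.0, 0.29, 0.957], [-1.0, -0.002, -0.0]]
wrist_force: [0.1, 0.6, 0.1]
gripper_width: 0.896
```

Run:
```python
from h import *
save('wrist','w11.png')
plan((.614,-.1045,.012,162.5))
```

```text
t 14.63 tcp [ 0.614  -0.1026  0.0672] psi 163.12 j1,6 [  5.4 -22.3] F [ 0. -0. -0.] w 0.0782
rot [0.62, 0.02, 0.14] shift [0.0552, -0.0004, -0.0019] rows 1.3 j6~-8
```

View pics/w11.png

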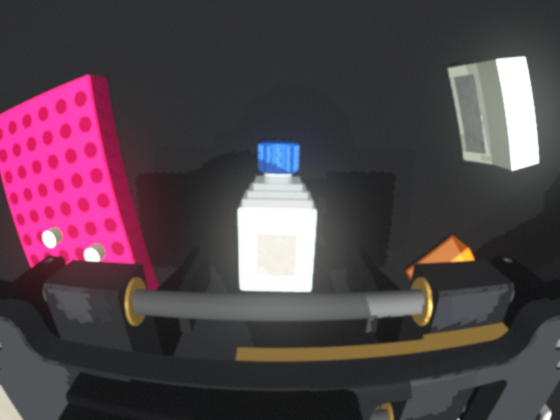

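```bash
python3 -c "
from h import *
dz=.067
for row,z in((208,.028),(141,.010),(175,.026)):
    f=lambda o:wproj(np.array([[dz-z,0,-o[0]]]),np.zeros(3),np.eye(3))[0][1]-row
    print(least_squares(f,[.038]).x)
"
```

```text
[0.02373252]
[0.06347895]
[0.04409413]
```

Call:
move_arm(increments=[0.3,0,0,0.02,0,-0.0016,0.078,0.3,0,0,0.04,0,-0.0016,0.078,0.3,0,0,0.052,0,-0.0016,0.078,0.3,0,0,0.055,0,-0.0016,0.078,0.3,0,0,0.055,0,-0.0016,0.078,0.3,0,0,0.055,0,-0.0016,0.04,0.3,0,0,0.055,0,-0.0016,0.04,0.3,0,0,0.055,0,-0.0016,0.04,0.3,0,0,0.055,0,-0.0016,0.04,0.3,0,0,0.055,0,-0.0016,0.04,0.3,0,0,0.055,0,-0.0016,0.04])

```text
time_s: 15.55
tcp_pos: [0.615, -0.1041, 0.0143]
ee_rot: [[0.006, -0.955, 0.296], [-0.0, 0.296, 0.955], [-1.0, -0.006, 0.001]]
wrist_force: [-0.7, 0.2, 1.6]
gripper_width: 0.573
```

Run:
```python
from h import *
v=np.array([.536,.2212]);P=lambda x,y:tuple(v+(Rz(np.radians(2.8))@[x,y,0])[:2])
g=P(.072,-.0525);p=r.sense()['tcp_pos']
plan((p[0],p[1],.10,162.8),(*g,.12,92.8));print(g)
```

```text
t 15.55 tcp [ 0.615  -0.1041  0.0143] psi 162.77 j1,6 [  5.3 -22.6] F [-0.7  0.2  1.6] w 0.0498
rot [-0.03, 0.08, 0.34] shift [-0.0857, -0.0005, 0.0001] rows 2.1 j6~-8
rot [69.97, 0.27, 0.25] shift [-0.1059, 0.0855, 0.2628] rows 9.8 j6~-103
(np.float64(0.610478654802853), np.float64(0.1722798612148589))
```

Call:
move_arm(increments=[0,0,0,-0.03,0,0,0.04,0,0,0,-0.07,0,0,0.04,0,0,0,-0.1,0.005,0.015,0.04,70,0.3,0.3,-0.106,0.0855,0.263,0.04,70,0.3,0.3,-0.106,0.0855,0.263,0.04,70,0.3,0.3,-0.106,0.0855,0.263,0.04,70,0.3,0.3,-0.106,0.0855,0.263,0.04,70,0.3,0.3,-0.106,0.0855,0.263,0.04,70,0.3,0.3,-0.106,0.0855,0.263,0.04,70,0.3,0.3,-0.106,0.0855,0.263,0.04,70,0.3,0.3,-0.106,0.0855,0.263,0.04,70,0.3,0.3,-0.106,0.0855,0.263,0.04])

```text
time_s: 16.55
tcp_pos: [0.61, 0.1745, 0.1193]
ee_rot: [[-0.001, -0.173, 0.985], [0.0, 0.985, 0.173], [-1.0, 0.0, -0.001]]
wrist_force: [0.0, -0.9, -0.7]
gripper_width: 0.573
```

Run:
```python
from h import *
plan((.6105,.1723,.12,92.8))
```

```text
t 16.55 tcp [0.61   0.1745 0.1193] psi 99.96 j1,6 [  30.5 -110.5] F [ 0.  -0.9 -0.7] w 0.0499
rot [7.16, -0.08, -0.01] shift [-0.0007, -0.0023, 0.0001] rows 1.0 j6~-103
```

Call:
move_arm(increments=[7.2,0,0,0,-0.001,0,0.04,7.2,0,0,0.03,-0.001,0,0.04,7.2,0,0,0.055,-0.001,0,0.04,7.2,0,0,0.06,-0.001,0,0.04,7.2,0,0,0.06,-0.001,0,0.04,7.2,0,0,0.06,-0.001,0,0.04])

```text
time_s: 17.05
tcp_pos: [0.6111, 0.1715, 0.0602]
ee_rot: [[-0.0, -0.052, 0.999], [-0.0, 0.999, 0.052], [-1.0, -0.0, -0.0]]
wrist_force: [0.8, 1.1, 0.5]
gripper_width: 0.573
```

Run:
```python
from h import *
s=r.sense();save('wrist','w12.png')
plan((.6105,.1723,.017,92.8))
P=lambda x,y,z:np.array([.536,.2212,z])+Rz(np.radians(2.8))@[x,y,0]
print(wproj(np.array([P(0,0,.0035),P(0,-.105,.0035),P(0,-.108,.021),P(0,.108,.021)]),s['tcp_pos'],s['ee_rot']))
```

```text
t 17.10 tcp [0.6117 0.1718 0.061 ] psi 92.98 j1,6 [  30.3 -117.3] F [ 0.3  0.6 -0.1] w 0.0500
rot [0.18, 0.08, -0.03] shift [0.044, 0.0005, -0.0012] rows 1.1 j6~-103
[[358.70743961 130.1805061 ]
 [198.0471531  129.79432918]
 [186.41960117 131.62797559]
 [505.84163769 143.90259277]]
```

View pics/w12.png

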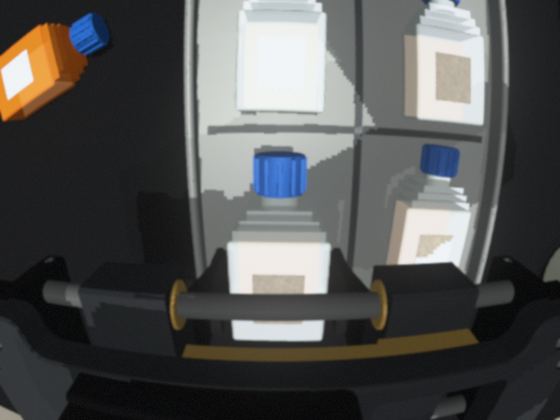

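Call:
move_arm(increments=[0.2,0,0,0.018,0.0005,-0.001,0.04,0.2,0,0,0.032,0.0005,-0.001,0.04,0.2,0,0,0.039,0.0005,-0.001,0.04,0.2,0,0,0.042,0.0005,-0.001,0.04,0.2,0,0,0.042,0.0005,-0.001,0.04])

```text
time_s: 17.52
tcp_pos: [0.6099, 0.172, 0.018]
ee_rot: [[-0.0, -0.048, 0.999], [0.0, 0.999, 0.048], [-1.0, 0.0, -0.0]]
wrist_force: [0.3, 0.2, -0.6]
gripper_width: 0.571
```

Call:
move_arm(increments=[0,0,0,0.0007,0,0,0.04,0,0,0,0.0013,0,0,0.04])

```text
time_s: 17.68
tcp_pos: [0.6103, 0.1723, 0.0174]
ee_rot: [[0.001, -0.048, 0.999], [0.001, 0.999, 0.048], [-1.0, 0.001, 0.001]]
wrist_force: [-0.4, 0.6, 3.2]
gripper_width: 0.57
```

Call:
move_arm(increments=[0,0,0,0.0005,0,0,0.04,0,0,0,0.0005,0,0,0.04])

```text
time_s: 17.85
tcp_pos: [0.6103, 0.1723, 0.0174]
ee_rot: [[0.001, -0.048, 0.999], [0.001, 0.999, 0.048], [-1.0, 0.001, 0.001]]
wrist_force: [-0.7, 0.8, 5.5]
gripper_width: 0.568
```

Call:
move_arm(increments=[0,0,0,-0.0005,0,0,0.04,0,0,0,-0.0005,0,0,0.062,0,0,0,-0.0005,0,0,0.062,0,0,0,-0.0005,0,0,0.062,0,0,0,-0.0005,0,0,0.062,0,0,0,-0.03,0,0,0.062,0,0,0,-0.07,0,0,0.062,0,0,0,-0.11,0,0,0.062,0,0,0,-0.12,0,0,0.062,0,0,0,-0.12,0,0,0.062])

```text
time_s: 18.68
tcp_pos: [0.6119, 0.1729, 0.1405]
ee_rot: [[0.007, -0.048, 0.999], [0.004, 0.999, 0.048], [-1.0, 0.004, 0.007]]
wrist_force: [0.4, -0.5, -0.2]
gripper_width: 0.715
```

Run:
```python
from h import *
s=r.sense();save('wrist','w13.png')
save('top','t13.png')
np.savez('w13.npz',p=(s['tcp_pos']+r.sense()['tcp_pos'])/2,R=s['ee_rot'])
plan((.36,-.15,.20,0),(.36,-.15,.20,180))
```

```text
t 18.78 tcp [0.6091 0.1718 0.1355] psi 92.71 j1,6 [  30.3 -117.6] F [-1.1 -0.  -1.2] w 0.0617
rot [92.71, -0.09, 0.04] shift [-0.0643, -0.3096, -0.2642] rows 12.9 j6~-157
rot [-87.29, -0.04, -0.09] shift [-0.0643, -0.3096, -0.2642] rows 25.1 j6~23
```

View pics/w13.png

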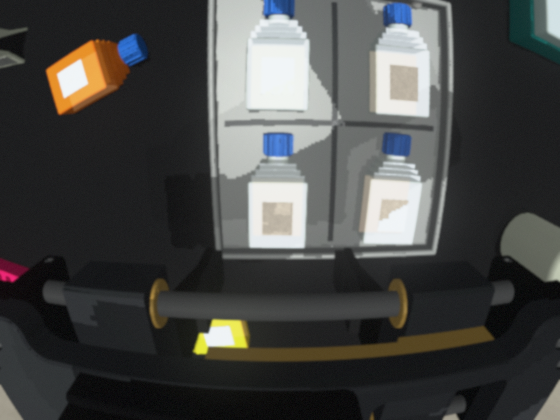

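Run:
```python
from h import *
plan((.441,-.148,.13,178.4))
im=cv2.imread('pics/t13.png')
cv2.imwrite('pics/t13a.png',cv2.resize(im[175:285,190:295],None,fx=5,fy=5,interpolation=2))
d=np.load('w13.npz');pf=lambda P:wproj(P,d['p'],d['R'])
C=[[-123,-108,21],[-123,108,21],[123,-108,21],[123,108,21],[0,0,3.5]]
print(np.round(pf(np.array([np.array([.536,.2212,0])+Rz(np.radians(2.8))@(np.array(q)/1000) for q in C])),1))
```

```text
t 18.78 tcp [0.6091 0.1718 0.1355] psi 92.71 j1,6 [  30.3 -117.6] F [-1.1 -0.  -1.2] w 0.0617
rot [-85.69, -0.04, -0.09] shift [0.0056, -0.3115, -0.1831] rows 12.0 j6~17
[[209.9 -13.7]
 [452.9   3.8]
 [217.3 260.6]
 [436.4 256.6]
 [335.8 124.5]]
```

View pics/t13a.png

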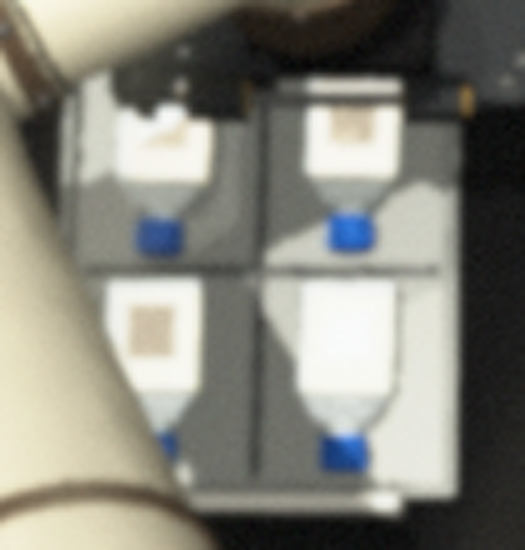

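Call:
move_arm(increments=[-85.7,0,0,0.005,-0.312,-0.183,0.062,-85.7,0,0,0.005,-0.312,-0.183,0.062,-85.7,0,0,0.005,-0.312,-0.183,0.062,-85.7,0,0,0.005,-0.312,-0.183,0.062,-85.7,0,0,0.005,-0.312,-0.183,0.062,-85.7,0,0,0.005,-0.312,-0.183,0.062,-85.7,0,0,0.005,-0.312,-0.183,0.062,-85.7,0,0,0.005,-0.312,-0.183,0.062,-85.7,0,0,0.005,-0.312,-0.183,0.062,-85.7,0,0,0.005,-0.312,-0.183,0.062,-85.7,0,0,0.005,-0.312,-0.183,0.062,-85.7,0,0,0.005,-0.312,-0.183,0.062])

```text
time_s: 19.78
tcp_pos: [0.4398, -0.1493, 0.129]
ee_rot: [[-0.006, -0.999, 0.048], [0.0, 0.048, 0.999], [-1.0, 0.006, -0.0]]
wrist_force: [0.4, -0.9, 0.3]
gripper_width: 0.715
```

Call:
move_arm(increments=[0,0,0,0.01,0,0,0.062,0,0,0,0.01,0,0,0.062])

```text
time_s: 19.95
tcp_pos: [0.4392, -0.1485, 0.118]
ee_rot: [[-0.008, -0.999, 0.054], [0.001, 0.053, 0.999], [-1.0, 0.008, 0.0]]
wrist_force: [-0.5, -0.4, 0.1]
gripper_width: 0.711
```

Run:
```python
from h import *
s=r.sense();im=save('wrist','w14.png')
np.savez('w14.npz',p=(s['tcp_pos']+r.sense()['tcp_pos'])/2,R=s['ee_rot'])
plan((.441,-.148,.039,178.4))
```

```text
t 20.00 tcp [ 0.4397 -0.1485  0.1187] psi 176.95 j1,6 [ 1.5 -4.5] F [0.3 0.3 0.2] w 0.0621
rot [-1.45, -0.0, -0.4] shift [0.0797, -0.0018, 0.0006] rows 1.9 j6~17
```

View pics/w14.png

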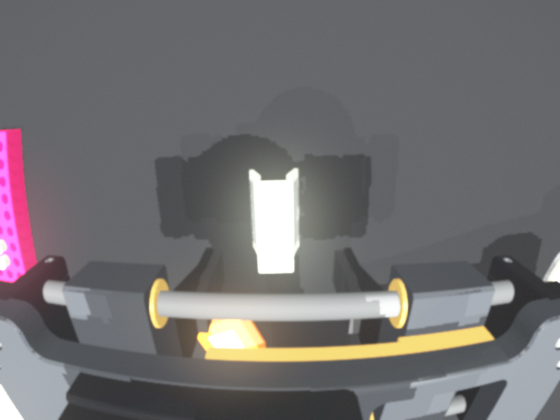

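Run:
```python
import cv2
im=cv2.imread('pics/w14.png');cv2.imwrite('pics/w14z.png',cv2.resize(im[155:285,220:330],None,fx=4.6,fy=4.6,interpolation=2))
```

```text
(no output)
```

View pics/w14z.png

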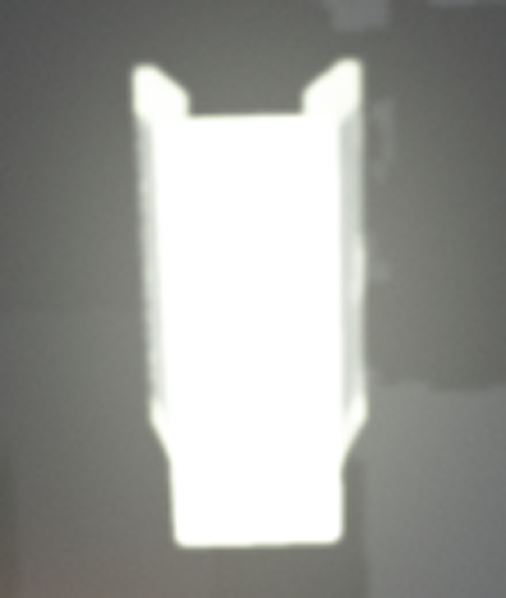

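Run:
```python
from h import *
d=np.load('w14.npz');pf=lambda P:wproj(P,d['p'],d['R'])
c=lambda L:(np.array(L,float)+.5)/4.6-.5+[220,155]
v=fit(pf,[[13,-35,52],[-13,-35,52],[13,35,52],[-13,35,52]],c([(157,118),(342,112),(175,545),(343,540)]),(.44,-.14,0))
plan((v[0],v[1],.06,v[2]+180),(v[0],v[1],.039,v[2]+180))
```

```text
fit x 0.4411 y -0.1489 yaw -2.03 res [[1.3, 0.6], [-1.3, 1.1], [1.2, -1.6], [-1.2, -1.2]]
t 20.00 tcp [ 0.4397 -0.1485  0.1187] psi 176.95 j1,6 [ 1.5 -4.5] F [0.3 0.3 0.2] w 0.0621
rot [-1.02, -0.0, -0.4] shift [0.0587, -0.0018, -0.0003] rows 1.4 j6~17
rot [-1.02, -0.0, -0.4] shift [0.0797, -0.002, -0.0003] rows 0.5 j6~17
```

Call:
move_arm(increments=[-1,0,-0.3,0.03,-0.0015,0,0.062,-1,0,-0.3,0.055,-0.0015,0,0.062,-1,0,-0.3,0.073,-0.0015,0,0.062,-1,0,-0.3,0.0795,-0.0015,0,0.062,-1,0,-0.3,0.0795,-0.0015,0,0.062,-1,0,-0.3,0.0795,-0.0015,0,0.062])

```text
time_s: 20.5
tcp_pos: [0.4434, -0.1486, 0.0415]
ee_rot: [[0.004, -0.999, 0.034], [-0.001, 0.034, 0.999], [-1.0, -0.004, -0.0]]
wrist_force: [-0.8, 0.1, -0.5]
gripper_width: 0.713
```

Run:
```python
from h import *
plan((.441,-.1488,.039,178))
```

```text
t 20.50 tcp [ 0.4434 -0.1486  0.0415] psi 178.04 j1,6 [ 1.5 -3.5] F [-0.8  0.1 -0.5] w 0.0620
rot [0.04, -0.03, 0.21] shift [0.0025, 0.0024, -0.0003] rows 0.1 j6~17
```

Call:
move_arm(increments=[0,0,0,0.0018,0.001,0,0.062,0,0,0,0.0018,0.001,0,0.04,0,0,0,0.0018,0.001,0,0.02,0,0,0,0.0018,0.001,0,0.015,0,0,0,0.0018,0.001,0,0.015,0,0,0,0.0018,0.001,0,0.015,0,0,0,0.0018,0.001,0,0.015,0,0,0,0.0018,0.001,0,0.015])

```text
time_s: 21.17
tcp_pos: [0.4421, -0.1485, 0.0397]
ee_rot: [[0.004, -0.999, 0.035], [-0.0, 0.035, 0.999], [-1.0, -0.004, -0.0]]
wrist_force: [-0.6, 0.4, 0.8]
gripper_width: 0.293
```

Run:
```python
from h import *
plan((.4415,-.1488,.15,178),(.4042,.2148,.19,182.8))
```

```text
t 21.17 tcp [ 0.4421 -0.1485  0.0397] psi 178.02 j1,6 [ 1.5 -3.5] F [-0.6  0.4  0.8] w 0.0255
rot [0.02, -0.01, 0.24] shift [-0.1103, 0.0001, -0.0003] rows 2.6 j6~17
rot [-4.78, -0.02, 0.24] shift [-0.1506, 0.0498, 0.3618] rows 8.8 j6~-25
```

Call:
move_arm(increments=[0,0,0,-0.03,0,0,0.015,0,0,0,-0.07,0,0,0.015,0,0,0,-0.105,0,0.01,0.015,-2,0,0.2,-0.13,0.015,0.045,0.015,-4.8,0,0.2,-0.15,0.05,0.362,0.015,-4.8,0,0.2,-0.15,0.05,0.362,0.015,-4.8,0,0.2,-0.15,0.05,0.362,0.015,-4.8,0,0.2,-0.15,0.05,0.362,0.015,-4.8,0,0.2,-0.15,0.05,0.362,0.015,-4.8,0,0.2,-0.15,0.05,0.362,0.015,-4.8,0,0.2,-0.15,0.05,0.362,0.015,-4.8,0,0.2,-0.15,0.05,0.362,0.015])

```text
time_s: 22.17
tcp_pos: [0.4035, 0.2179, 0.1898]
ee_rot: [[0.001, -0.999, -0.051], [0.001, -0.051, 0.999], [-1.0, -0.002, 0.001]]
wrist_force: [0.8, -0.0, -1.8]
gripper_width: 0.296
```

Call:
move_arm(increments=[-4.8,0,0.2,0,0,0.03,0.015,0,0,0,0,0,0.03,0.015,0,0,0,0,0,0.03,0.015])

```text
time_s: 22.42
tcp_pos: [0.402, 0.2463, 0.1889]
ee_rot: [[-0.0, -0.999, -0.05], [-0.001, -0.05, 0.999], [-1.0, 0.0, -0.001]]
wrist_force: [-0.0, -1.3, -1.3]
gripper_width: 0.295
```

Run:
```python
from h import *
s=r.sense();im=save('wrist','w15.png')
np.savez('w15.npz',p=(s['tcp_pos']+r.sense()['tcp_pos'])/2,R=s['ee_rot'])
save('side','s15.png')
plan((.4042,.2148,.155,182.8),(.4042,.2148,.0857,182.8))
```

```text
t 22.52 tcp [0.4021 0.2445 0.1889] psi -177.08 j1,6 [ 51.2 -48.3] F [-0.3  0.   0.4] w 0.0257
rot [0.12, -0.07, -0.03] shift [0.034, -0.0006, -0.0298] rows 1.1 j6~-25
rot [0.12, -0.07, -0.03] shift [0.1033, -0.0006, -0.0297] rows 1.7 j6~-25
```

View pics/w15.png

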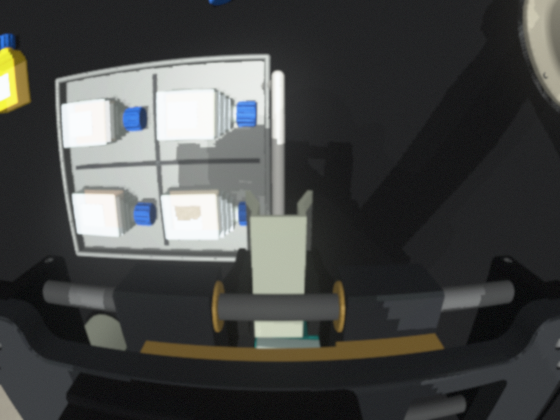

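View pics/s15.png

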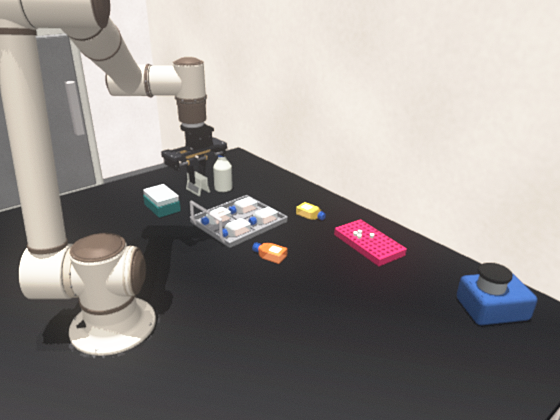

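Run:
```python
from h import *
d=np.load('w15.npz');print(d['p'])
for y in(-.083,-.078,-.05,-.02): print(y,wproj(np.array([np.array([.536,.2212,.09])+Rz(np.radians(2.8))@[-.132,y,0]]),d['p'],d['R']))
im=cv2.imread('pics/w15.png')
for row in(100,140,180,205): print(row,[int(x) for x in im[row,262:296].mean(1)])
cv2.imwrite('pics/w15z.png',cv2.resize(im[50:260,220:340],None,fx=2.8,fy=2.8,interpolation=2))
```

```text
[0.40201554 0.24573517 0.1888524 ]
-0.083 [[277.28176617  71.5638643 ]]
-0.078 [[277.27927974  77.9110328 ]]
-0.05 [[277.26931745 113.82387505]]
-0.02 [[277.26621795 152.27093477]]
100 [234, 224, 196, 184, 200, 207, 180, 129, 102, 137, 191, 223, 236, 244, 249, 250, 250, 248, 242, 232, 216, 179, 128, 79, 55, 51, 49, 48, 50, 50, 49, 48, 50, 48]
140 [125, 121, 116, 111, 114, 117, 112, 99, 86, 102, 128, 145, 155, 165, 189, 226, 242, 240, 234, 223, 207, 176, 130, 80, 49, 44, 42, 43, 42, 42, 42, 42, 43, 43]
180 [120, 118, 112, 109, 111, 113, 113, 102, 92, 101, 124, 141, 150, 157, 160, 163, 163, 160, 155, 146, 135, 113, 83, 54, 38, 38, 36, 38, 35, 36, 36, 34, 36, 34]
205 [138, 136, 130, 124, 121, 119, 117, 105, 92, 94, 116, 137, 150, 156, 161, 163, 163, 160, 155, 147, 135, 113, 84, 55, 42, 40, 40, 41, 38, 41, 39, 40, 39, 42]
```

View pics/w15z.png

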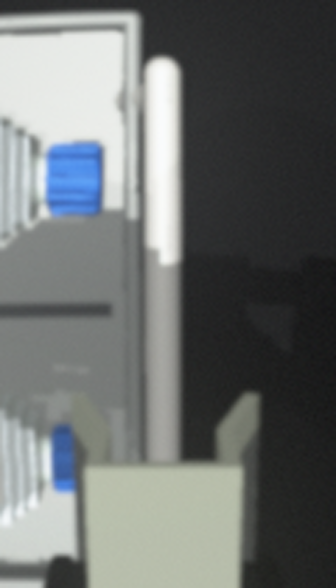

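Call:
move_arm(increments=[0,0,0,0,0,-0.015,0.015,0,0,0,0,0,-0.03,0.015,0,0,0,0,0,-0.03,0.015,0,0,0,0.02,0,-0.03,0.015,0,0,0,0.04,0,-0.03,0.015,0,0,0,0.045,0,-0.03,0.015,0,0,0,0.045,0,-0.03,0.015])

```text
time_s: 23.1
tcp_pos: [0.4034, 0.2131, 0.1433]
ee_rot: [[-0.002, -0.999, -0.048], [-0.003, -0.048, 0.999], [-1.0, 0.002, -0.003]]
wrist_force: [-1.0, 0.1, -0.3]
gripper_width: 0.293
```

Run:
```python
from h import *
s=r.sense();im=save('wrist','w16.png')
save('side','s16.png');im=cv2.imread('pics/s16.png');cv2.imwrite('pics/s16z.png',cv2.resize(im[130:250,150:300],None,fx=4.5,fy=4.5,interpolation=2))
plan((.4042,.2148,.155,182.8),(.4042,.2148,.0857,182.8))
```

```text
t 23.20 tcp [0.4047 0.2147 0.1451] psi -177.20 j1,6 [ 48.4 -45.7] F [-0.7  0.   0.1] w 0.0257
rot [0.0, -0.0, 0.09] shift [-0.0099, 0.0005, 0.0001] rows 0.2 j6~-25
rot [0.0, -0.0, 0.09] shift [0.0594, 0.0006, 0.0001] rows 1.7 j6~-25
```

View pics/w16.png

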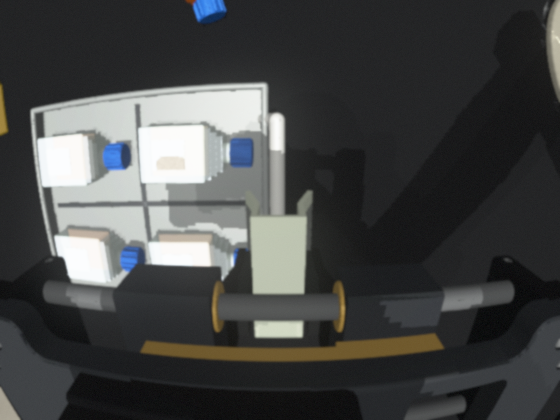

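View pics/s16z.png

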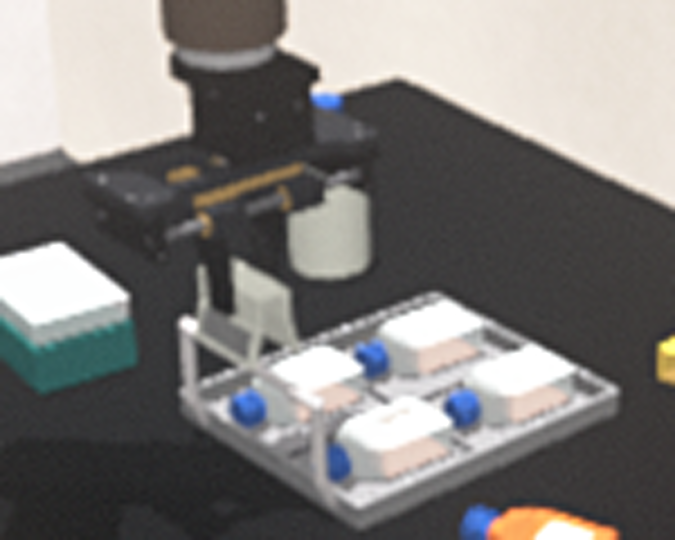

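Call:
move_arm(increments=[0,0,0,0.015,0,0,0.015,0,0,0,0.03,0,0,0.015,0,0,0,0.045,0,0,0.015,0,0,0,0.053,0,0,0.015,0,0,0,0.056,0,0,0.015,0,0,0,0.056,0,0,0.015])

```text
time_s: 23.7
tcp_pos: [0.4044, 0.2151, 0.0885]
ee_rot: [[0.001, -0.999, -0.049], [-0.0, -0.049, 0.999], [-1.0, -0.001, -0.001]]
wrist_force: [-0.4, -1.4, -0.5]
gripper_width: 0.297
```

Call:
move_arm(increments=[0,0,0,0.001,0,0,0.015,0,0,0,0.0015,0,0,0.015])

```text
time_s: 23.87
tcp_pos: [0.4047, 0.2155, 0.0877]
ee_rot: [[0.002, -0.999, -0.049], [0.001, -0.049, 0.999], [-1.0, -0.002, 0.001]]
wrist_force: [-0.4, -0.3, -0.1]
gripper_width: 0.298
```

Call:
move_arm(increments=[0,0,0,0.0008,0,0,0.015,0,0,0,0.0015,0,0,0.015])

```text
time_s: 24.03
tcp_pos: [0.4044, 0.2152, 0.0858]
ee_rot: [[0.001, -0.999, -0.049], [0.001, -0.049, 0.999], [-1.0, -0.002, 0.0]]
wrist_force: [0.3, 0.4, -0.5]
gripper_width: 0.3
```

Call:
move_arm(increments=[0,0,0,0.0008,0,0,0.015,0,0,0,0.0008,0,0,0.015])

```text
time_s: 24.2
tcp_pos: [0.4044, 0.2153, 0.0858]
ee_rot: [[0.002, -0.999, -0.05], [0.0, -0.05, 0.999], [-1.0, -0.002, -0.0]]
wrist_force: [-3.5, -1.0, 7.5]
gripper_width: 0.29
```

Call:
move_arm(increments=[0,0,0,-0.0007,0,0,0.015,0,0,0,-0.0007,0,0,0.028,0,0,0,-0.0007,0,0,0.034,0,0,0,-0.0007,0,0,0.05,0,0,0,-0.0007,0,0,0.056,0,0,0,-0.0007,0,0,0.056,0,0,0,-0.0007,0,0,0.056,0,0,0,-0.02,0,0,0.056,0,0,0,-0.05,0,0,0.056,0,0,0,-0.09,0,0,0.056,0,0,0,-0.12,0,0,0.056,0,0,0,-0.15,0,0,0.056])

```text
time_s: 25.2
tcp_pos: [0.404, 0.2149, 0.2365]
ee_rot: [[0.001, -0.999, -0.049], [0.001, -0.049, 0.999], [-1.0, -0.001, 0.0]]
wrist_force: [0.8, 0.6, -1.2]
gripper_width: 0.636
```

Run:
```python
from h import *
plan((.38,-.02,.30,180),(.43,.10,.30,180))
save('side','s17.png');im=cv2.imread('pics/s17.png');cv2.imwrite('pics/s17z.png',cv2.resize(im[130:250,150:300],None,fx=4.5,fy=4.5,interpolation=2))
```

```text
t 25.20 tcp [0.404  0.2149 0.2365] psi -177.18 j1,6 [ 48.5 -45.7] F [ 0.8  0.6 -1.2] w 0.0554
rot [2.82, 0.03, 0.08] shift [-0.0636, 0.0354, -0.2334] rows 5.9 j6~3
rot [2.82, 0.03, 0.08] shift [-0.0635, -0.0204, -0.116] rows 3.1 j6~-13
```

View pics/s17z.png

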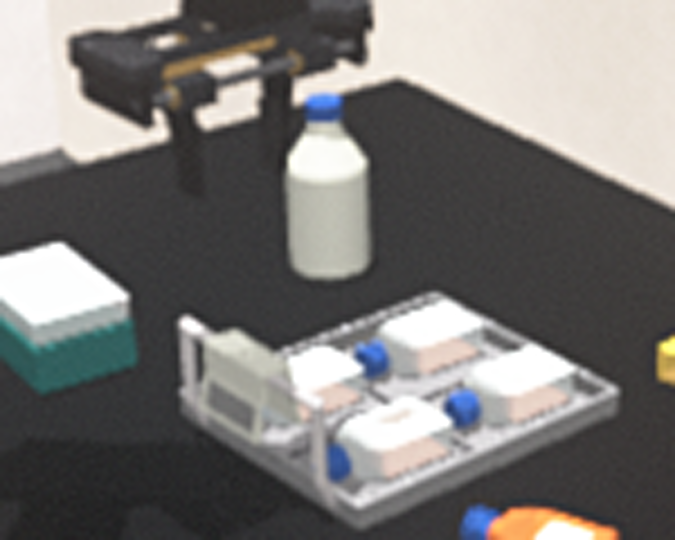

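Run:
```python
from h import *
plan((.43,.22,.36,-87.2))
```

```text
t 25.25 tcp [0.407  0.2169 0.2428] psi -177.10 j1,6 [ 48.5 -45.7] F [2.  1.5 4.6] w 0.0557
rot [-89.89, -0.24, 0.83] shift [-0.1169, -0.0245, 0.0027] rows 12.6 j6~66
```

Call:
move_arm(increments=[0,0,0,-0.04,0,0,0.056,-90,0,0,-0.117,-0.0245,0.003,0.056,-90,0,0,-0.117,-0.0245,0.003,0.056,-90,0,0,-0.117,-0.0245,0.003,0.056,-90,0,0,-0.117,-0.0245,0.003,0.056,-90,0,0,-0.117,-0.0245,0.003,0.056,-90,0,0,-0.117,-0.0245,0.003,0.056,-90,0,0,-0.117,-0.0245,0.003,0.056,-90,0,0,-0.117,-0.0245,0.003,0.056,-90,0,0,-0.117,-0.0245,0.003,0.056,-90,0,0,-0.117,-0.0245,0.003,0.056,-90,0,0,-0.117,-0.0245,0.003,0.056])

```text
time_s: 26.25
tcp_pos: [0.4282, 0.2192, 0.3511]
ee_rot: [[0.0, -0.14, -0.99], [-0.001, -0.99, 0.14], [-1.0, 0.001, -0.0]]
wrist_force: [-0.1, 0.2, -0.0]
gripper_width: 0.645
```

Call:
move_arm(increments=[-13,0,0,0,0,0,0.056,-13,0,0,0,0,0,0.056,-13,0,0,0,0,0,0.056,-13,0,0,0,0,0,0.056])

```text
time_s: 26.58
tcp_pos: [0.4282, 0.2192, 0.3512]
ee_rot: [[0.0, 0.077, -0.997], [-0.001, -0.997, -0.077], [-1.0, 0.001, -0.0]]
wrist_force: [0.1, 1.3, -0.1]
gripper_width: 0.646
```

Run:
```python
from h import *
s=r.sense();save('wrist','w18.png');t=r.sense()
np.savez('w18.npz',p=(s['tcp_pos']+t['tcp_pos'])/2,R=s['ee_rot']);plan((.43,.22,.36,-87.2))
im=cv2.imread('pics/w18.png');cv2.imwrite('pics/w18z.png',cv2.resize(im[10:220,180:380],None,fx=2.8,fy=2.8,interpolation=2))
```

```text
t 26.63 tcp [0.4282 0.2192 0.3513] psi -85.55 j1,6 [46.5 47.9] F [-0.4  0.5 -0.2] w 0.0562
rot [1.65, -0.01, -0.03] shift [-0.0087, -0.0006, -0.0018] rows 0.2 j6~66
```

View pics/w18z.png

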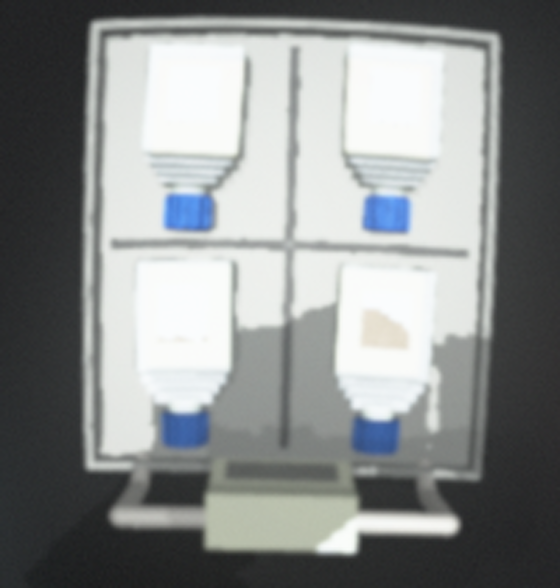

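Run:
```python
from h import *
d=np.load('w18.npz');pf=lambda P:wproj(P,d['p'],d['R'])
c=lambda L:(np.array(L,float)+.5)/2.8-.5+[180,10]
v=fit(pf,[[123,108,21],[123,-108,21],[-123,-108,21],[-123,108,21],[0,0,3.5]],c([(90,22),(499,36),(481,478),(86,468),(290,244)]),(.53,.22,2))
R=Rz(np.radians(-v[2]))
for n,L in dict(c=[(148,45),(244,47),(146,152),(240,157),(188,231)],d=[(347,43),(444,49),(345,157),(438,158),(386,232)],a=[(138,258),(234,262),(139,370),(230,375),(185,447)],b=[(341,264),(434,268),(337,372),(428,379),(375,453)]).items():
    f=fit(pf,FL,c(L),(.5,.2,3)); print(n,(R@[*(f[:2]-v[:2]),0])[:2]*1000,f[2]-v[2])
f=fit(pf,[[13,35,98],[13,-35,98],[-13,-35,98],[-13,35,98]],c([(206,489),(358,493),(357,552),(205,549)]),(.4,.21,3));print((R@[*(f[:2]-v[:2]),0])[:2]*1000)
```

```text
fit x 0.5361 y 0.2207 yaw 2.96 res [[0.7, 0.0], [-0.3, -0.5], [-0.5, 0.1], [0.3, 0.1], [-0.1, 0.2]]
fit x 0.5891 y 0.2757 yaw 1.46 res [[0.3, -0.0], [0.4, -0.2], [-1.3, 0.6], [-0.3, -0.4], [0.5, 0.1]]
c [55.81642531 52.15154244] -1.4978416235367917
fit x 0.5971 y 0.1724 yaw 2.76 res [[-0.0, 0.2], [-0.5, 0.6], [-0.4, -1.6], [0.7, 0.3], [0.2, -0.0]]
d [ 58.48292793 -51.32872566] -0.20190818104933683
fit x 0.4733 y 0.2715 yaw 2.19 res [[0.2, 0.4], [0.3, -0.4], [-1.0, 1.0], [0.4, 0.0], [-0.2, -1.1]]
a [-60.05889464  53.96570221] -0.7685586450266033
fit x 0.4789 y 0.1673 yaw 2.48 res [[-0.4, -0.6], [0.5, -0.0], [-0.7, 1.5], [0.4, 0.7], [0.2, -1.6]]
b [-59.82393726 -50.3290986 ] -0.48524222726330857
fit x 0.4055 y 0.2155 yaw 3.17 res [[-0.1, 1.0], [0.1, 0.7], [-0.4, -0.9], [0.3, -1.0]]
[-130.61436847    1.566762  ]
```

```bash
python3 -c "
from h import *
print(r.finish_job())"
```

```text
the job is handed in; nothing more can be done
None
```

The three loose flasks are now in quarters a, b and d, caps towards the handle, and the batch tag hangs astride the bar. I handed the job in at about 27 s of the 72 s allowed, with the gripper well clear of everything.

- **Flasks:** I carried each one level and lowered it until the wrist force showed it touching the floor, then let go. In the last wrist picture, the three I placed measured within about 2.2 mm of their quarter middles and within 1° of square.
- **Flask 4:** I did not touch the flask already in quarter c. It measured about 4 mm and 1.5° off its nominal place in the same picture. Its yaw reading varied by about 1.3° from picture to picture.
- **Tag:** It hangs within about 2 mm of the bar's middle.
- **Measurement limits:** The tray's own position agreed between the top and wrist cameras to about 1 mm. TCP readings scattered by 1–2 mm while the arm was settling. The highest force I saw in the readings was about 16 N.
- **One slip:** I moved 3 cm too far along the bar while holding the tag above it, and came back before lowering it.

I did not move the tube rack, wash bottle, tip box or the look-alike flasks. No check failed.

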